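Put the sanding kit away and tally the blocks

TASK

Put the sanding kit away: stand every cork sanding block upright in its own slot of the wooden rack, pushed right to the bottom, and slide the flat hand sander under the lips of its dock until it is fully home against the back stop. Once all the blocks are in the rack, roll the tally wheel up, ridge by ridge, until the face with as many dots as there are blocks is squarely uppermost. Leave the other things on the bench where they are.

Things in the scene. Friction and masses are not known exactly. Their poses are not given: they have to be found in the camera images.
- block0_mid (a point): centre (half-way up) of a wood-and-cork sanding block, 40 mm wide (its x) by 26 mm thick (its y) by 75 mm tall (its z), 90 g, standing on its small end, z up; rigid. x and -x are alike for the slots
- block1_mid (a point): centre (half-way up) of a wood-and-cork sanding block, 40 mm wide (its x) by 26 mm thick (its y) by 75 mm tall (its z), 90 g, standing on its small end, z up; rigid. x and -x are alike for the slots
- block2_mid (a point): centre (half-way up) of a wood-and-cork sanding block, 40 mm wide (its x) by 26 mm thick (its y) by 75 mm tall (its z), 90 g, standing on its small end, z up; rigid. x and -x are alike for the slots. Absent in some starts (None)
- block3_mid (a point): centre (half-way up) of a wood-and-cork sanding block, 40 mm wide (its x) by 26 mm thick (its y) by 75 mm tall (its z), 90 g, standing on its small end, z up; rigid. x and -x are alike for the slots. Absent in some starts (None)
- block4_mid (a point): centre (half-way up) of a wood-and-cork sanding block, 40 mm wide (its x) by 26 mm thick (its y) by 75 mm tall (its z), 90 g, standing on its small end, z up; rigid. x and -x are alike for the slots. Absent in some starts (None)
- slot0 (a point): centre of the floor of one of the five rectangular slots of the pale wooden rack (78 x 246 mm, 40 mm high, fixed to the bench). The floor is 10 mm above the bench, the slot 30 mm deep, 43.2 mm long along x and 29.2 mm wide along y, with a 3 mm chamfer at the mouth; slots lie 43 mm apart along y
- slot1 (a point): centre of the floor of one of the five rectangular slots of the pale wooden rack (78 x 246 mm, 40 mm high, fixed to the bench). The floor is 10 mm above the bench, the slot 30 mm deep, 43.2 mm long along x and 29.2 mm wide along y, with a 3 mm chamfer at the mouth; slots lie 43 mm apart along y
- slot2 (a point): centre of the floor of one of the five rectangular slots of the pale wooden rack (78 x 246 mm, 40 mm high, fixed to the bench). The floor is 10 mm above the bench, the slot 30 mm deep, 43.2 mm long along x and 29.2 mm wide along y, with a 3 mm chamfer at the mouth; slots lie 43 mm apart along y
- slot3 (a point): centre of the floor of one of the five rectangular slots of the pale wooden rack (78 x 246 mm, 40 mm high, fixed to the bench). The floor is 10 mm above the bench, the slot 30 mm deep, 43.2 mm long along x and 29.2 mm wide along y, with a 3 mm chamfer at the mouth; slots lie 43 mm apart along y
- slot4 (a point): centre of the floor of one of the five rectangular slots of the pale wooden rack (78 x 246 mm, 40 mm high, fixed to the bench). The floor is 10 mm above the bench, the slot 30 mm deep, 43.2 mm long along x and 29.2 mm wide along y, with a 3 mm chamfer at the mouth; slots lie 43 mm apart along y
- sander_grip (a point): centre of the handle bar of the hand sander, 42 mm above its underside. The sander is a flat plate 110 mm (x) by 120 mm (y) by 8 mm, lying flat on the bench, with a wooden bar 90 mm long along x, 18 mm wide (y) and 18 mm high (33 to 51 mm above the bench) over its middle on two small posts; 250 g. x and -x are alike
- dock_home (a point): point on the bench under the middle of the hand sander when it is fully home in its dock (fixed to the bench, no floor: two side walls with lips, and a back stop). x points from the open mouth to the back stop. 123 mm between the side walls (the plate has 120). The lips' undersides are 11.8 mm above the bench, their tops 15.8 mm; the gap between the lips, for hand and handle, is 99 mm
- dock_mouth (a point): point on the bench in the middle of the dock's open mouth, 60 mm from the home point towards -x; from here side cheeks flare outward for another 27 mm towards -x
- tally_axis (a point): centre of the tally wheel, on its axle, 60 mm above the bench. y runs along the axle, x is level. The wheel is 44 mm wide; its six flat faces lie 25 mm from the axle, and six straight ridges 5 mm thick between them reach out to 45 mm. The two grey cheeks (60 mm long in x, outer faces 72 mm apart) end 10 mm above the axle; the base is 110 mm long in x, 10 mm high; fixed
- wheel (a joint): angle of the tally wheel, rad; grows as its top rolls towards the tally point's +x. The face with k dots (0 to 5) is squarely uppermost at 1.0472 k, with ridges 0.524 rad to either side of the top. Turns from -0.6 to 5.7, no clicks, stays where it is left (friction 0.04 N m, about 1 N at a ridge). Starts between -0.2 and 1.6
- glue: White glue bottle, a bystander on the bench; origin in its underside; 56 mm across, 170 mm tall
- tin: Tin, a bystander on the bench; origin in its underside; 80 mm across, 90 mm tall
- offcut: Offcut, a bystander on the bench; origin in its underside; 70 x 45 x 19 mm
- sharpener: Sharpener, a bystander on the bench; origin in its underside; aluminium, 25 x 15 x 12 mm, between the rack and the other fixtures
- penpot: Pencil pot, a bystander on the bench; origin in its underside; 72 mm across, 95 mm tall
- tape: Tape ring, a bystander on the bench; origin in its underside; 90 mm across, 24 mm high
- hammer: Hammer, a bystander on the bench; origin in its underside; about 300 mm, lying flat
There are look-alikes about, which are no part of the job. Leave any purple or yellow look-alike of the part that bears block3_mid alone.

How it is judged (in metres and radians):
On the way, in this order (a step that is already met when the one before it is completed fails the run):
1. every block present stands in a slot of the rack, on the slot's floor ((horizontal distance between block0_mid and slot0 below 0.006 m or horizontal distance between block0_mid and slot1 below 0.006 m or horizontal distance between block0_mid and slot2 below 0.006 m or horizontal distance between block0_mid and slot3 below 0.006 m or horizontal distance between block0_mid and slot4 below 0.006 m) and height (world z) of block0_mid between 0.042 and 0.054 m and angle between each of block0_mid, block1_mid, block2_mid, block3_mid, block4_mid's own z axis and vertical below 0.15 rad and (horizontal distance between block1_mid and slot0 below 0.006 m or horizontal distance between block1_mid and slot1 below 0.006 m or horizontal distance between block1_mid and slot2 below 0.006 m or horizontal distance between block1_mid and slot3 below 0.006 m or horizontal distance between block1_mid and slot4 below 0.006 m) and height (world z) of block1_mid between 0.042 and 0.054 m and (horizontal distance between block2_mid and slot0 below 0.006 m or horizontal distance between block2_mid and slot1 below 0.006 m or horizontal distance between block2_mid and slot2 below 0.006 m or horizontal distance between block2_mid and slot3 below 0.006 m or horizontal distance between block2_mid and slot4 below 0.006 m) and height (world z) of block2_mid between 0.042 and 0.054 m and (horizontal distance between block3_mid and slot0 below 0.006 m or horizontal distance between block3_mid and slot1 below 0.006 m or horizontal distance between block3_mid and slot2 below 0.006 m or horizontal distance between block3_mid and slot3 below 0.006 m or horizontal distance between block3_mid and slot4 below 0.006 m) and height (world z) of block3_mid between 0.042 and 0.054 m and (horizontal distance between block4_mid and slot0 below 0.006 m or horizontal distance between block4_mid and slot1 below 0.006 m or horizontal distance between block4_mid and slot2 below 0.006 m or horizontal distance between block4_mid and slot3 below 0.006 m or horizontal distance between block4_mid and slot4 below 0.006 m) and height (world z) of block4_mid between 0.042 and 0.054 m), for 0.2 s.
2. after that, the tally wheel shows the number of blocks ((((height (world z) of block2_mid above -99 m or value of joint wheel above 99 rad) and height (world z) of each of block3_mid, block4_mid below -99 m and value of joint wheel between 2.942 and 3.342 rad) or (height (world z) of each of block2_mid, block4_mid below -99 m and (height (world z) of block3_mid above -99 m or value of joint wheel above 99 rad) and value of joint wheel between 2.942 and 3.342 rad) or (height (world z) of each of block2_mid, block3_mid below -99 m and (height (world z) of block4_mid above -99 m or value of joint wheel above 99 rad) and value of joint wheel between 2.942 and 3.342 rad) or ((height (world z) of block2_mid above -99 m or value of joint wheel above 99 rad) and (height (world z) of block3_mid above -99 m or value of joint wheel above 99 rad) and height (world z) of block4_mid below -99 m and value of joint wheel between 3.989 and 4.389 rad) or ((height (world z) of block2_mid above -99 m or value of joint wheel above 99 rad) and height (world z) of block3_mid below -99 m and (height (world z) of block4_mid above -99 m or value of joint wheel above 99 rad) and value of joint wheel between 3.989 and 4.389 rad) or (height (world z) of block2_mid below -99 m and (height (world z) of block3_mid above -99 m or value of joint wheel above 99 rad) and (height (world z) of block4_mid above -99 m or value of joint wheel above 99 rad) and value of joint wheel between 3.989 and 4.389 rad) or ((height (world z) of block2_mid above -99 m or value of joint wheel above 99 rad) and (height (world z) of block3_mid above -99 m or value of joint wheel above 99 rad) and (height (world z) of block4_mid above -99 m or value of joint wheel above 99 rad) and value of joint wheel between 5.036 and 5.436 rad))), for 0.2 s.
At the end, for the whole second after the job is handed in: Every block stands in a slot (6 mm of its centre, 0.15 rad of upright, block centre under 54 mm above the bench: on the floor); the sander lies flat in the dock, 8 mm of home lengthways, 6 mm sideways, 0.08 rad in line; the wheel is within 0.2 rad of the face with as many dots as blocks (all of step 1 and (((height (world z) of block2_mid above -99 m or value of joint wheel above 99 rad) and height (world z) of each of block3_mid, block4_mid below -99 m and value of joint wheel between 2.942 and 3.342 rad) or (height (world z) of each of block2_mid, block4_mid below -99 m and (height (world z) of block3_mid above -99 m or value of joint wheel above 99 rad) and value of joint wheel between 2.942 and 3.342 rad) or (height (world z) of each of block2_mid, block3_mid below -99 m and (height (world z) of block4_mid above -99 m or value of joint wheel above 99 rad) and value of joint wheel between 2.942 and 3.342 rad) or ((height (world z) of block2_mid above -99 m or value of joint wheel above 99 rad) and (height (world z) of block3_mid above -99 m or value of joint wheel above 99 rad) and height (world z) of block4_mid below -99 m and value of joint wheel between 3.989 and 4.389 rad) or ((height (world z) of block2_mid above -99 m or value of joint wheel above 99 rad) and height (world z) of block3_mid below -99 m and (height (world z) of block4_mid above -99 m or value of joint wheel above 99 rad) and value of joint wheel between 3.989 and 4.389 rad) or (height (world z) of block2_mid below -99 m and (height (world z) of block3_mid above -99 m or value of joint wheel above 99 rad) and (height (world z) of block4_mid above -99 m or value of joint wheel above 99 rad) and value of joint wheel between 3.989 and 4.389 rad) or ((height (world z) of block2_mid above -99 m or value of joint wheel above 99 rad) and (height (world z) of block3_mid above -99 m or value of joint wheel above 99 rad) and (height (world z) of block4_mid above -99 m or value of joint wheel above 99 rad) and value of joint wheel between 5.036 and 5.436 rad)) and x of sander_grip in the frame of dock_home between -0.008 and 0.008 m and y of sander_grip in the frame of dock_home between -0.006 and 0.006 m and height (world z) of sander_grip below 0.047 m and angle between sander_grip's own z axis and vertical below 0.08 rad and angle between the x axis of sander_grip and the x axis of dock_home, either way round below 0.08 rad); the robot touches nothing.
It fails at once if one of the other things on the bench is knocked more than 5 cm from its place (distance of any of glue, tin, offcut, sharpener, penpot, tape, hammer from where it was at the start of the episode above 0.05 m).
Of block2, block3, block4 only 1 to 3 are there at a start; the rules pass over those that are not, and their reading is None.
At some moment in a run one of sander may be knocked a few centimetres aside while the robot is not near it.
It also fails if it takes over 210 s, if anything falls off the work surface, if the arm or the gripper's body presses on something with over 40 N, if the wrist force passes 120 N, or if a joint passes its speed limit or range.

ROBOT

A 6-joint arm with a two-finger parallel gripper is mounted at the origin on the work surface. World frame = base frame: x ahead of the robot, y to its left, z up, the work surface at z = 0. Lengths are in m, angles in degrees, forces in N, time in s.
With the tool pointing down it reaches from about 0.4 to 0.825 m from the base axis. Payload 7 kg.
Tool frame: the origin (TCP) lies at the very end of the fingers, on their centre line; the grasp point (between the pads) lies 19 mm behind it (r.grasp_offset is the z of the grasp point in the tool frame, in m); z points along the fingers, y is the direction in which the jaws open and shut (so a half turn about z gives the same grasp; the last joint's range is limited). The gripper opens to 88 mm and grips with 3 to 60 N. Pads are 19 mm wide; open, the fingers measure 130 mm over their backs; the gripper's body (78 mm by 193 mm) begins 47 mm behind the grasp point.
Start: joints at [-50.816, 20.546, 0.682, 0, -70.136, -16.507], TCP at [0.26, -0.623, 0.227] pointing down, gripper open.
Joint ranges: [-176.03, 176.03], [-82.01, 121.73], [-58.28, 71.71], [-173.87, 95.51], [-174.79, -0.11], [-173.66, 173.66]. Speed limits (degrees/s): [136.94, 136.94, 172.46, 180, 180, 180].

INTERFACE

Orientations are given as [roll, pitch, yaw] about the fixed x, y, z axes, in that order (R = Rz(yaw) Ry(pitch) Rx(roll)).
In Python, from plant import r, capture, calibration, order gives the robot as it stands.
- The arm moves only by the tool servo_tool, never from a script. Its arguments are lists of equal length, an entry for each row: "grip": the closure, from -1 (fully open) to 1 (shut), so that 0 is half open; "translation": the shift along the tool's x, y, z in m, a list of three; "turn": the turn about the tool's z in rad. A call has 1 to 10 rows; each row is the pose to reach, as a shift and turn from the pose commanded when the call began, along the tool's axes at that moment; what a row does not reach only later rows make up. A row lasts 1/12 s, in which the tool goes at most 41.7 mm and 7.16 degrees, less where a joint would pass 70% of its speed; a pose out of reach is approached as far as the arm can. A call with a gripper value outside its range is refused whole. The fingers move at their own pace and stop on an object; "newtons" is the grip in N (left out, the last holds). Time passes only in rows, so rows that repeat a pose let the fingers close. It gives the time, the measured TCP pose, the force and the opening at its end, in the units of the state.
- r.get_state(): the state, without advancing time (a new reading comes with each control period).
- capture(name): name is "scene" or "side" or "wrist"; returns (picture, depth): 420x560x3 uint8, blue, green, red; 420x560 float32, m along the optical axis (not along the pixel's ray), 0 where there is no reading.
- calibration(name): a dict with "fx", "fy", "cx", "cy" (pixels), "dist_coeffs" ([k1, k2, p1, p2, k3] as OpenCV has them; the pictures are not rectified), "view" (4x4, takes a point from world to camera coordinates). Camera axes: x right, y up, looking along -z (the intrinsics and any distortion apply to the point x, -y, -z); pixel columns grow to the right and rows downward; lengths in m; the calibration is good to about 2 mm. A picture is of the moment at which its call begins: read the wrist's pose just before it. calibration takes no time and is no camera call; for the wrist camera it gives the pose at the moment of the call.
- order.close_job(): hands the job in, once; it reports no verdict.
The state is a dict: "time_s": time; "joints": joint angles; "qd": joint speeds; "joint_torque": joint torques, N m; "tcp_pos": TCP position; "eef_rot": TCP orientation; "contact_force": force on the tool from outside, world axes, zero at the start; "moment": the same for the moment, N m; "gripper_width": finger opening in m.
Only numpy, scipy, OpenCV 4.12 (cv2) and the standard library are available. Lean on these libraries where they do the work, as an engineer would, in place of code of your own. Each camera call takes 0.05 s, during which the arm holds its last target.

## Working session

There is one attempt and no reset: what is moved stays moved. The work goes in short steps, Python scripts to look and compute and a tool call to move; the robot and the scene stay as the last step left them, time stands still between calls to the robot, and variables do not carry over. Pictures are saved under pics/ and viewed, and the job is handed in when it is done.

Besides the shell and the picture viewer there is one more tool, called after "Call:" by a JSON object that holds its "method" and its "body". servo_tool: Moves the arm, as the interface text tells. Its arguments: {"type":"object","properties":{"grip":{"type":"array","items":{"type":"number"}},"translation":{"type":"array","items":{"type":"array","items":{"type":"number"}}},"turn":{"type":"array","items":{"type":"number"}},"newtons":{"type":"number"}},"required":["grip","translation","turn"]}

```bash
ls; mkdir -p pics; python3 - <<'E'
from plant import r,capture,calibration
import cv2
print(r.get_state(), r.grasp_offset)
for n in ("scene","side","wrist"):
    im,d=capture(n); cv2.imwrite(f"pics/{n}0.png",im); 
    import numpy as np; np.save(f"pics/{n}0.npy",d)
    c=calibration(n); print(n,c)
E
```

```text
pics
{'time_s': 0.0, 'joints': array([-5.08141744e+01,  2.05912100e+01,  6.33781011e-01, -2.23527281e-02,
       -7.01356331e+01, -1.65060180e+01]), 'qd': array([-0.10379274, -0.04635491,  0.02042265, -0.04379928,  0.01638886,
       -0.07896963]), 'joint_torque': array([ 2.75791681e-03, -5.82715380e+01,  2.93055975e+01,  6.99669912e+00,
        7.02558857e-03, -1.46841026e-04]), 'tcp_pos': array([ 0.26005328, -0.6223574 ,  0.22561826]), 'eef_rot': array([ 1.79904802e+02, -6.29629495e-03, -1.57327800e+02]), 'contact_force': array([-0.61778991, -0.06299347,  0.06248922]), 'moment': array([ 0.005969  ,  0.01881998, -0.00936799]), 'gripper_width': 0.08764459097898208} -0.0188
scene {'fx': 495.4338393307474, 'fy': 495.4338393307474, 'cx': 288.9416596019236, 'cy': 206.17516617878508, 'dist_coeffs': array([-0.18408006,  0.        ,  0.        ,  0.        ,  0.        ]), 'view': array([[-0.47423216,  0.88039072,  0.00400375,  0.32192973],
       [-0.52757421, -0.28781848,  0.7992659 ,  0.22533263],
       [ 0.70481864,  0.37692532,  0.60096422, -1.91858523],
       [ 0.        ,  0.      
[... 230 characters left out ...]
w': array([[-0.72615047, -0.68749709, -0.00729727,  0.40110079],
       [ 0.48808896, -0.52294799,  0.69878078, -0.36721295],
       [-0.48422584,  0.50385827,  0.71529866, -0.83698672],
       [ 0.        ,  0.        ,  0.        ,  1.        ]])}
wrist {'fx': 315.5740482776664, 'fy': 315.5740482776664, 'cx': 283.6219225589178, 'cy': 211.43058410995653, 'dist_coeffs': array([-0.03922271,  0.        ,  0.        ,  0.        ,  0.        ]), 'view': array([[-0.38641282,  0.92232486,  0.00141336,  0.67418726],
       [-0.89160717, -0.37315041, -0.25650619,  0.03157693],
       [-0.23605464, -0.10037744,  0.96654155, -0.39025745],
       [ 0.        ,  0.        ,  0.        ,  1.        ]])}
```

View pics/scene0.png

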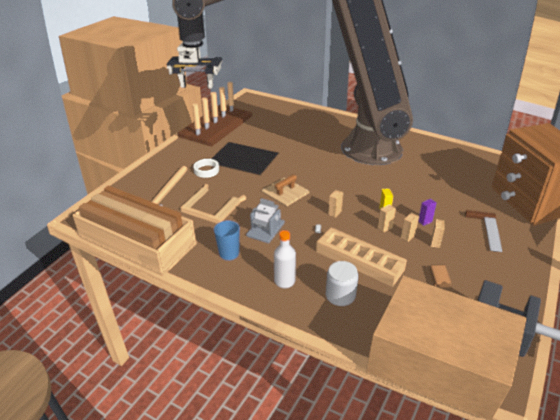

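View pics/side0.png

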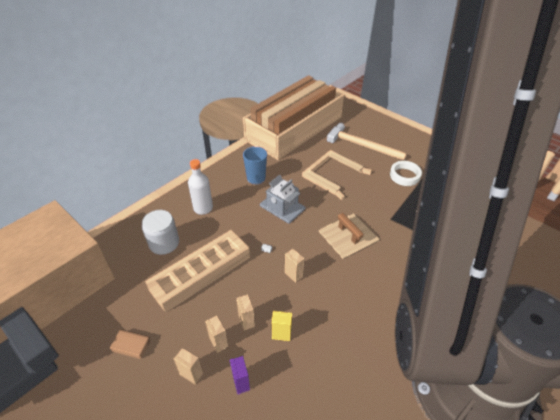

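View pics/wrist0.png

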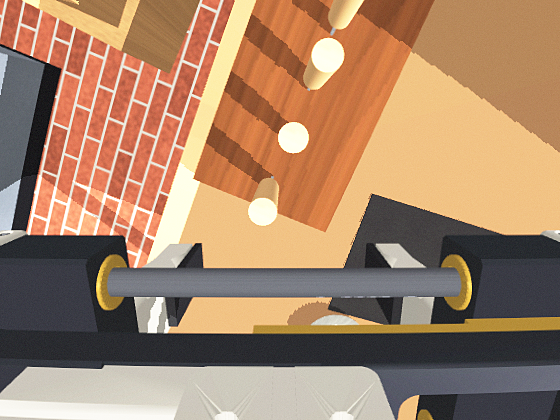

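Four cork blocks, around (335,203), (387,218), (410,228) and (437,233) in the scene view, plus a yellow and a purple look-alike. The target is therefore face 4. I'll build a top-down map from depth next.

```bash
cat > h.py <<'E'
import numpy as np, cv2
from plant import r,capture,calibration
def cloud(name,im,d,c=None):
    c=c or calibration(name)
    K=np.array([[c['fx'],0,c['cx']],[0,c['fy'],c['cy']],[0,0,1]])
    v,u=np.nonzero(d>0)
    p=cv2.undistortPoints(np.stack([u,v],1).astype(float).reshape(-1,1,2),K,c['dist_coeffs']).reshape(-1,2)
    z=d[v,u]
    P=np.stack([p[:,0]*z,-p[:,1]*z,-z],1)
    V=c['view']; W=(P-V[:3,3])@V[:3,:3]
    return W, im[v,u]
def proj(name,W,c=None):
    c=c or calibration(name); V=c['view']
    W=np.atleast_2d(W); P=W@V[:3,:3].T+V[:3,3]
    K=np.array([[c['fx'],0,c['cx']],[0,c['fy'],c['cy']],[0,0,1]])
    q=P*np.array([1,-1,-1])
    return cv2.projectPoints(q,np.zeros(3),np.zeros(3),K,c['dist_coeffs'])[0].reshape(-1,2)
def topdown(W,C,x0,x1,y0,y1,s,zmax=0.3):
    # rows: x decreasing downward -> x up ; cols: y decreasing to right
    m=(W[:,0]>x0)&(W[:,0]<x1)&(W[:,1]>y0)&(W[:,1]<y1)&(W[:,2]<zmax)&(W[:,2]>-0.02)
    W=W[m];C=C[m];o=np.argsort(W[:,2]);W=W[o];C=C[o]
    h=int((x1-x0)*s);w=int((y1-y0)*s)
    I=np.zeros((h,w,3),np.uint8);H=np.zeros((h,w),np.float32)
    a=np.clip(((x1-W[:,0])*s).astype(int),0,h-1);b=np.clip(((y1-W[:,1])*s).astype(int),0,w-1)
    I[a,b]=C;H[a,b]=W[:,2]
    return I,H
E
python3 - <<'E'
from h import *
for n in("scene","side"):
    im=cv2.imread(f"pics/{n}0.png");d=np.load(f"pics/{n}0.npy")
    W,C=cloud(n,im,d)
    I,H=topdown(W,C,0.15,0.95,-0.65,0.5,650)
    for k in range(1,8):
        y=int((0.95-(0.15+k*0.1))*650); cv2.line(I,(0,y),(8,y),(0,0,255),2); cv2.putText(I,f"x{0.15+k*.1:.2f}",(10,y),0,.4,(0,0,255))
    for k in range(1,12):
        x=int((0.5-(-0.65+k*0.1))*650); cv2.line(I,(x,0),(x,8),(0,0,255),2);cv2.putText(I,f"{-.65+k*.1:.2f}",(x,20),0,.4,(0,0,255))
    cv2.imwrite(f"pics/top_{n}.png",I)
E
```

```text
(no output)
```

View pics/top_scene.png

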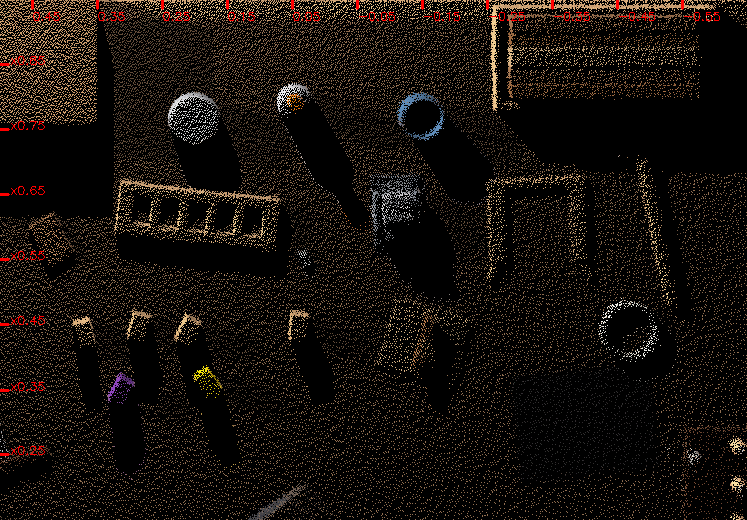

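View pics/top_side.png

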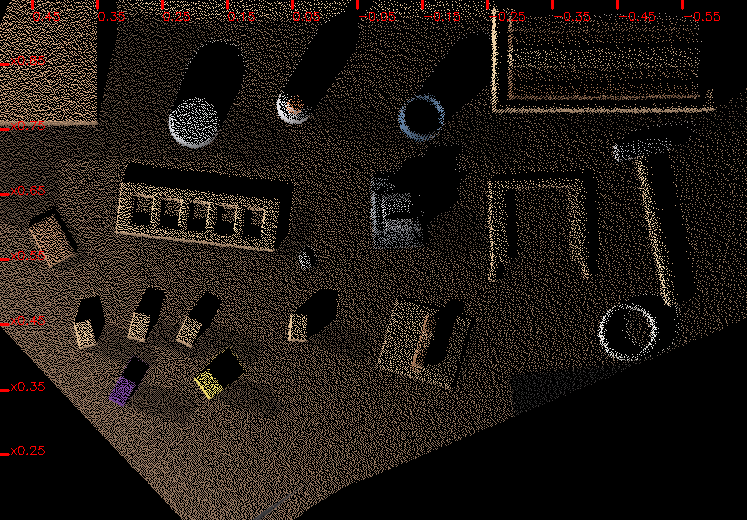

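```bash
python3 - <<'E'
from h import *
D={}
for n in("scene","side"):
    im=cv2.imread(f"pics/{n}0.png");d=np.load(f"pics/{n}0.npy")
    D[n]=cloud(n,im,d)
W=np.concatenate([D[n][0] for n in D])
def rect(W,x0,x1,y0,y1,z0,z1,l):
    m=(W[:,0]>x0)&(W[:,0]<x1)&(W[:,1]>y0)&(W[:,1]<y1)&(W[:,2]>z0)&(W[:,2]<z1)
    P=W[m]
    if len(P)<10: print(l,'few');return
    c,s,a=cv2.minAreaRect((P[:,:2]*1000).astype(np.float32))
    print(l,len(P),np.round(c,1),np.round(s,1),round(a,1),'zmax',P[:,2].max().round(4),'zmed',np.median(P[:,2]).round(4))
B={'A':(.40,.48,.36,.41),'B':(.40,.48,.275,.33),'C':(.41,.48,.18,.245),'D':(.41,.49,.02,.075)}
for k,b in B.items():
    for z0,z1 in((.07,.09),(.015,.09)):
      for n in D: rect(D[n][0],*b,z0,z1,k+n+str(z0))
      rect(W,*b,z0,z1,k+str(z0))
for n in D: rect(D[n][0],.53,.70,.05,.34,.034,.05,'rack'+n)
rect(W,.53,.70,.05,.34,.034,.05,'rack')
for n in D: rect(D[n][0],.34,.55,-.25,-.06,.004,.014,'plate'+n)
for n in D: rect(D[n][0],.34,.55,-.25,-.06,.03,.07,'bar'+n)
for n in D: rect(D[n][0],.5,.70,-.43,-.23,.008,.03,'dock'+n)
for n in D: rect(D[n][0],.5,.72,-.20,-.04,.006,.013,'wheelbase'+n)
for n in D: rect(D[n][0],.5,.72,-.20,-.04,.06,.2,'wheel'+n)
E
```

```text
Ascene0.07 80 [439.9 369.6] [43.6 24.5] 15.4 zmax 0.0821 zmed 0.0765
Aside0.07 253 [435.5 369.7] [40.8 26.2] 11.1 zmax 0.0799 zmed 0.0762
A0.07 333 [436.8 372.3] [45.1 26.1] 3.7 zmax 0.0821 zmed 0.0763
Ascene0.015 213 [442.4 370.5] [46.8 27.8] 20.3 zmax 0.0821 zmed 0.06
Aside0.015 482 [435.1 369.9] [41.9 26.2] 10.3 zmax 0.0799 zmed 0.0729
A0.015 695 [437.7 374.1] [50.1 28.1] 0.1 zmax 0.0821 zmed 0.0676
Bscene0.07 86 [449.9 288.5] [27.8 45. ] 80.8 zmax 0.0792 zmed 0.0747
Bside0.07 225 [447.6 286.2] [25.8 42.1] 77.0 zmax 0.08 zmed 0.076
B0.07 311 [449.6 287.7] [28.7 45.7] 78.2 zmax 0.08 zmed 0.0757
Bscene0.015 249 [449.9 288.1] [27.4 46.3] 77.0 zmax 0.0792 zmed 0.057
Bside0.015 434 [447.4 285.9] [25.9 42.3] 76.0 zmax 0.08 zmed 0.0712
B0.015 683 [449.6 287.3] [29.  46.3] 76.8 zmax 0.08 zmed 0.0648
Cscene0.07 89 [442.4 210.2] [30.6 43.5] 67.4 zmax 0.0792 zmed 0.0752
Cside0.07 219 [439.4 208.8] [26.6 41.6] 64.4 zmax 0.0796 zmed 0.0756
C0.07 308 [441.6 210. ] [30.6 44.6] 64.4 zmax 0.0796 zmed 0.0755
Cscene0.015 309 [441.7 209.9] [33.5 47.9] 63.4 zmax 0.0792 zmed 0.0542
Cside0.015 415 [439.
[... 749 characters left out ...]
 [ 446.6 -155.3] [189.1 202.3] 89.4 zmax 0.014 zmed 0.0082
plateside 1179 [ 447.3 -147.9] [204.8 174.5] 2.3 zmax 0.014 zmed 0.0081
barscene 164 [ 426.4 -154.1] [25.7 92.7] 76.1 zmax 0.0577 zmed 0.0474
barside 272 [ 420.9 -151.5] [19.3 89.2] 71.9 zmax 0.055 zmed 0.0498
dockscene 602 [ 599.7 -327.8] [159.8 198.5] 2.1 zmax 0.0246 zmed 0.0157
dockside 698 [ 597.2 -327.3] [155.5 157.3] 2.8 zmax 0.0222 zmed 0.0154
wheelbasescene 249 [623.9 -98.2] [ 90.1 178.4] 82.5 zmax 0.013 zmed 0.01
wheelbaseside 317 [ 617.3 -110.7] [123.   78.1] 2.4 zmax 0.0129 zmed 0.01
wheelscene 455 [ 626.1 -110.8] [80.6 79.9] 17.1 zmax 0.1057 zmed 0.0753
wheelside 590 [ 615.2 -110.4] [74.5 81. ] 0.8 zmax 0.1064 zmed 0.0744
```

```bash
cat >> h.py <<'E'
from scipy.spatial.transform import Rotation as Ro
def plan(x,y,z,yaw=None):
    s=r.get_state(); R=Ro.from_euler('xyz',s['eef_rot'],degrees=True).as_matrix()
    d=R.T@(np.array([x,y,z])-s['tcp_pos'])
    t=0 if yaw is None else -((yaw-s['eef_rot'][2]+180)%360-180)
    print('shift',np.round(d,4),'turn',round(np.radians(t),4),'rows>=',round(max(np.linalg.norm(d)/.0417,abs(t)/7.16),1))
def st():
    s=r.get_state(); print(round(s['time_s'],2),'tcp',np.round(s['tcp_pos'],4),'rot',np.round(s['eef_rot'],2),'F',np.round(s['contact_force'],1),'w',round(s['gripper_width'],4),'j',np.round(s['joints'],1))
E
python3 - <<'E'
from h import *
c=calibration('wrist');V=c['view'];print('cam',-V[:3,:3].T@V[:3,3]); plan(.5,-.3,.33,-130)
E
```

```text
cam [ 0.19654673 -0.64920977  0.38434685]
shift [-0.3457  0.2052 -0.104 ] turn -0.477 rows>= 10.0
```

Call:
{"method": "servo_tool", "body": {"grip": [-1,-1,-1,-1,-1,-1,-1,-1,-1,-1], "translation": [[-0.034,0.02,-0.01],[-0.068,0.04,-0.02],[-0.102,0.06,-0.03],[-0.136,0.08,-0.04],[-0.17,0.1,-0.05],[-0.204,0.12,-0.06],[-0.238,0.14,-0.07],[-0.272,0.16,-0.08],[-0.306,0.18,-0.09],[-0.34,0.2,-0.1]], "turn": [-0.05,-0.1,-0.15,-0.2,-0.25,-0.3,-0.35,-0.4,-0.45,-0.48]}}

```text
time_s: 0.98
tcp_pos: [0.4975, -0.3053, 0.3271]
eef_rot: [180.0, 0.0, -129.7]
contact_force: [0.9, -2.3, -0.2]
gripper_width: 0.0876
```

```bash
python3 - <<'E'
from h import *
st(); plan(.52,.12,.36,-96.5)
E
```

```text
0.98 tcp [ 0.4975 -0.3053  0.3271] rot [ 180.      0.   -129.65] F [ 0.9 -2.3 -0.2] w 0.0876 j [-12.4   9.2  -1.7  -0.  -79.1 -27.3]
shift [-0.3418  0.2541 -0.0329] turn -0.5786 rows>= 10.2
```

Call:
{"method": "servo_tool", "body": {"grip": [-1,-1,-1,-1,-1,-1,-1,-1,-1,-1], "translation": [[-0.034,0.025,-0.003],[-0.068,0.05,-0.006],[-0.102,0.075,-0.009],[-0.136,0.1,-0.012],[-0.17,0.125,-0.015],[-0.204,0.15,-0.018],[-0.238,0.175,-0.021],[-0.272,0.2,-0.025],[-0.306,0.225,-0.029],[-0.332,0.244,-0.032]], "turn": [-0.058,-0.116,-0.174,-0.232,-0.29,-0.348,-0.406,-0.464,-0.522,-0.578]}}

```text
time_s: 1.82
tcp_pos: [0.5215, 0.1064, 0.3589]
eef_rot: [-180.0, 0.0, -96.5]
contact_force: [1.1, -0.5, 0.7]
gripper_width: 0.0878
```

Call:
{"method": "servo_tool", "body": {"grip": [-1,-1], "translation": [[-0.01,0.01,0],[-0.01,0.01,0]], "turn": [0,0]}}

```text
time_s: 1.98
tcp_pos: [0.5124, 0.1181, 0.3582]
eef_rot: [180.0, 0.0, -96.5]
contact_force: [-0.8, -1.5, -0.5]
gripper_width: 0.0874
```

```bash
python3 - <<'E'
from h import *
st(); c=calibration('wrist'); im,d=capture('wrist'); cv2.imwrite('pics/w1.png',im); np.save('pics/w1.npy',d); np.save('pics/w1v.npy',c['view'])
W,C=cloud('wrist',im,d,c); np.savez('pics/w1c.npz',W=W,C=C)
I,H=topdown(W,C,.3,.75,-.05,.45,1200); cv2.imwrite('pics/w1t.png',I)
E
```

```text
1.98 tcp [0.5124 0.1181 0.3582] rot [ 1.7995e+02  1.0000e-02 -9.6490e+01] F [-0.8 -1.5 -0.5] w 0.0874 j [ 34.3   2.9  -4.9  -0.  -82.2 -40.8]
```

View pics/w1.png

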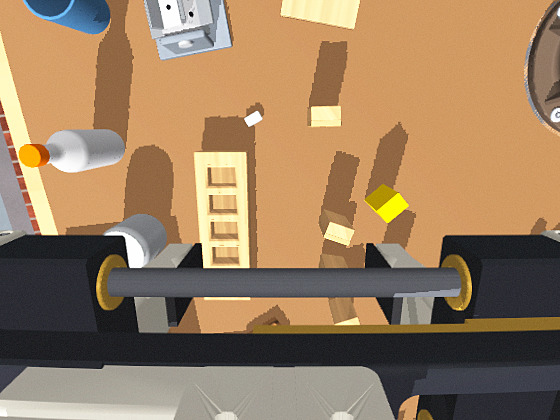

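View pics/w1t.png

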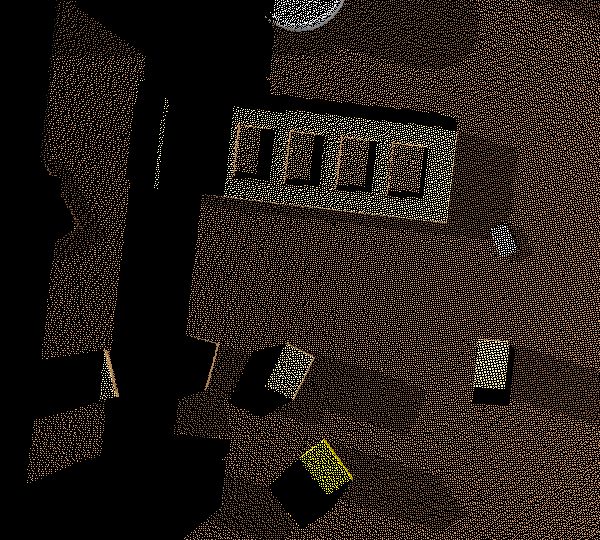

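The wrist view shows four of the five slots (224,175–250), block D at (325,115), block C at (338,232) and the yellow look-alike at (386,203). I'll fit these.

```bash
python3 - <<'E'
from h import *
z=np.load('pics/w1c.npz');W=z['W']
def sel(x0,x1,y0,y1,z0,z1): return W[(W[:,0]>x0)&(W[:,0]<x1)&(W[:,1]>y0)&(W[:,1]<y1)&(W[:,2]>z0)&(W[:,2]<z1)]
for k,b in {'C':(.40,.49,.18,.245),'D':(.41,.49,.02,.075)}.items():
    P=sel(*b,.068,.09); print(k,cv2.minAreaRect((P[:,:2]*1000).astype(np.float32)),np.median(P[:,2]))
P=sel(.54,.70,.05,.34,.036,.046); print(np.median(P[:,2]))
# rack frame
th=np.radians(-6.5); 
for a in (-5.5,-6,-6.5,-7,-7.5):
    t=np.radians(a); ux=np.array([np.cos(t),np.sin(t)]);uy=np.array([-np.sin(t),np.cos(t)])
    Q=P[:,:2]; x=Q@ux;y=Q@uy
    # front/back edges by y-bins
    E=[]
    for b in np.arange(np.percentile(y,2),np.percentile(y,95),.01):
        m=(y>=b)&(y<b+.01)
        if m.sum()>20:E.append((b,np.percentile(x[m],1),np.percentile(x[m],99)))
    E=np.array(E); print(a,np.polyfit(E[:,0],E[:,1],1)[0].round(4),np.polyfit(E[:,0],E[:,2],1)[0].round(4),'xmid',((E[:,1]+E[:,2])/2).mean().round(4),'w',(E[:,2]-E[:,1]).mean().round(4),'ymin',np.percentile(y,.5).round(4),y.min().round(4))
E
```

```text
C ((439.9945983886719, 208.5801239013672), (26.594730377197266, 40.87836456298828), 63.76162338256836) 0.07525081442762097
D ((446.2622375488281, 40.36439514160156), (26.188276290893555, 39.67079162597656), 84.71471405029297) 0.07533418316984138
0.040113549676929566
-5.5 0.0211 0.0043 xmid 0.5949 w 0.0766 ymin 0.131 0.1303
-6 0.0124 -0.0042 xmid 0.5928 w 0.0766 ymin 0.1362 0.1358
-6.5 0.0037 -0.0128 xmid 0.5908 w 0.0766 ymin 0.1414 0.1413
-7 -0.0051 -0.0215 xmid 0.5887 w 0.0766 ymin 0.1466 0.1463
-7.5 -0.0129 -0.0298 xmid 0.5865 w 0.0766 ymin 0.1516 0.1511
```

```bash
python3 - <<'E'
from h import *
plan(.4463,.0404,.12,-95.3);plan(.4463,.0404,.04,-95.3)
E
```

```text
shift [0.0833 0.0572 0.2384] turn -0.0216 rows>= 6.2
shift [0.0833 0.0571 0.3184] turn -0.0216 rows>= 8.0
```

Call:
{"method": "servo_tool", "body": {"grip": [-1,-1,-1,-1,-1,-1,-1,-1,-1,-1], "translation": [[0.02,0.014,0.02],[0.04,0.028,0.04],[0.06,0.042,0.06],[0.083,0.057,0.08],[0.0833,0.057,0.12],[0.0833,0.057,0.16],[0.0833,0.057,0.2],[0.0833,0.057,0.22],[0.0833,0.057,0.23],[0.0833,0.057,0.238]], "turn": [-0.02,-0.0216,-0.0216,-0.0216,-0.0216,-0.0216,-0.0216,-0.0216,-0.0216,-0.0216]}}

```text
time_s: 2.87
tcp_pos: [0.4461, 0.0377, 0.1191]
eef_rot: [179.9, -0.1, -95.5]
contact_force: [0.7, 0.5, -0.1]
gripper_width: 0.0876
```

```bash
python3 - <<'E'
from h import *
st();plan(.4463,.0404,.04,-95.3)
im,d=capture('wrist');cv2.imwrite('pics/w2.png',im)
E
```

```text
2.87 tcp [0.4461 0.0377 0.1191] rot [ 1.7989e+02 -8.0000e-02 -9.5540e+01] F [ 0.7  0.5 -0.1] w 0.0876 j [ 30.2   5.  -35.4   0.  -49.7 -35.7]
shift [-0.0028 -0.0001  0.0791] turn -0.0043 rows>= 1.9
```

View pics/w2.png

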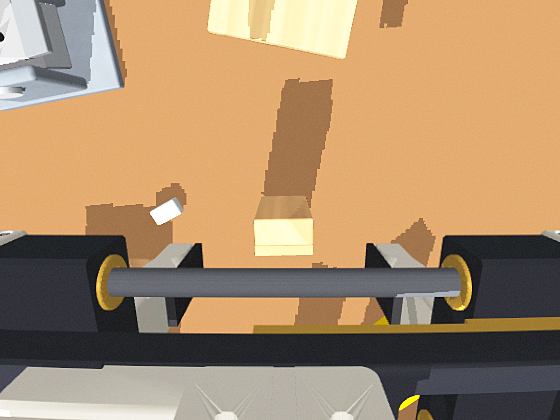

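Block D is centred between the open fingers, at about (283,240).

Call:
{"method": "servo_tool", "body": {"grip": [-1,-1,-1,-1,-1,-1], "translation": [[-0.0028,0,0.02],[-0.0028,0,0.04],[-0.0028,0,0.06],[-0.0028,0,0.079],[-0.0028,0,0.079],[-0.0028,0,0.079]], "turn": [-0.004,-0.004,-0.004,-0.004,-0.004,-0.004]}}

```text
time_s: 3.42
tcp_pos: [0.4473, 0.0415, 0.0418]
eef_rot: [180.0, -0.0, -95.3]
contact_force: [0.6, 0.7, 1.6]
gripper_width: 0.0877
```

```bash
python3 - <<'E'
from h import *
st()
for i in range(3): 
    capture('wrist'); st()
E
```

```text
3.42 tcp [0.4473 0.0415 0.0418] rot [ 1.7995e+02 -5.0000e-02 -9.5250e+01] F [0.6 0.7 1.6] w 0.0877 j [ 30.6  11.9 -40.6   0.  -37.6 -35.9]
3.47 tcp [0.4479 0.0419 0.0425] rot [-1.7996e+02  1.0000e-02 -9.5240e+01] F [0.3 0.1 0.7] w 0.0878 j [ 30.6  11.8 -40.5   0.  -37.6 -35.9]
3.52 tcp [0.4483 0.0422 0.0429] rot [-1.799e+02  5.000e-02 -9.523e+01] F [-0.2  0.6  0.9] w 0.0878 j [ 30.6  11.8 -40.5   0.  -37.6 -35.9]
3.57 tcp [0.4483 0.0423 0.043 ] rot [-1.7988e+02  7.0000e-02 -9.5230e+01] F [-0.3  0.2  0.8] w 0.0874 j [ 30.6  11.8 -40.5   0.  -37.6 -35.9]
```

```bash
python3 - <<'E'
from h import *
st();plan(.4463,.0404,.04,-95.3)
E
```

```text
3.57 tcp [0.4483 0.0423 0.043 ] rot [-1.7988e+02  7.0000e-02 -9.5230e+01] F [-0.3  0.2  0.8] w 0.0874 j [ 30.6  11.8 -40.5   0.  -37.6 -35.9]
shift [0.002  0.0018 0.003 ] turn 0.0012 rows>= 0.1
```

Call:
{"method": "servo_tool", "body": {"grip": [-1,-1,-1,1,1,1,1,1,1,1], "translation": [[0.002,0.002,0.003],[0.002,0.002,0.003],[0.002,0.002,0.003],[0.002,0.002,0.003],[0.002,0.002,0.003],[0.002,0.002,0.003],[0.002,0.002,0.003],[0.002,0.002,0.003],[0.002,0.002,0.003],[0.002,0.002,0.003]], "turn": [0,0,0,0,0,0,0,0,0,0], "newtons": 25}}

```text
time_s: 4.4
tcp_pos: [0.445, 0.0401, 0.0385]
eef_rot: [180.0, -0.0, -95.2]
contact_force: [0.9, 0.1, -1.0]
gripper_width: 0.0467
```

```bash
python3 - <<'E'
from h import *
for i in range(2): 
    capture('wrist'); st()
plan(.6074,.1103,.13,-96.25)
E
```

```text
4.45 tcp [0.445  0.0401 0.0385] rot [180.    -0.   -95.23] F [ 2.  -0.6 -0.5] w 0.0427 j [ 30.6  12.  -41.1   0.  -36.9 -35.8]
4.5 tcp [0.4451 0.0401 0.0386] rot [-180.      0.    -95.23] F [ 0.1  0.1 -1.1] w 0.0401 j [ 30.6  12.  -41.1   0.  -36.9 -35.8]
shift [-0.0847 -0.1552 -0.0914] turn 0.0177 rows>= 4.8
```

Call:
{"method": "servo_tool", "body": {"grip": [1,1,1,1,1,1,1,1,1,1], "translation": [[0,0,0],[0,0,-0.03],[0,0,-0.06],[-0.017,-0.03,-0.09],[-0.034,-0.06,-0.0914],[-0.05,-0.09,-0.0914],[-0.065,-0.12,-0.0914],[-0.08,-0.145,-0.0914],[-0.0847,-0.1552,-0.0914],[-0.0847,-0.1552,-0.0914]], "turn": [0,0,0,0,0.01,0.0177,0.0177,0.0177,0.0177,0.0177]}}

```text
time_s: 5.33
tcp_pos: [0.6093, 0.1111, 0.1287]
eef_rot: [180.0, -0.0, -96.2]
contact_force: [0.5, 0.1, -1.4]
gripper_width: 0.0396
```

Call:
{"method": "servo_tool", "body": {"grip": [1,1,1,1], "translation": [[0,0,0],[0,0,0],[0,0,0],[0,0,0]], "turn": [0,0,0,0]}}

```text
time_s: 5.67
tcp_pos: [0.6066, 0.1099, 0.1303]
eef_rot: [-180.0, 0.0, -96.3]
contact_force: [-0.9, 0.2, 0.0]
gripper_width: 0.04
```

```bash
python3 - <<'E'
from h import *
st();plan(.6074,.1103,.0486,-96.25)
c=calibration('wrist');im,d=capture('wrist');cv2.imwrite('pics/w3.png',im)
im,d=capture('side');W,C=cloud('side',im,d);cv2.imwrite('pics/s3.png',im)
P=W[(abs(W[:,0]-.607)<.05)&(abs(W[:,1]-.11)<.04)&(W[:,2]>.07)&(W[:,2]<.125)]
print(P[:,2].min()); 
c,s,a=cv2.minAreaRect((P[:,:2]*1000).astype(np.float32));print(c,s,a)
E
```

```text
5.67 tcp [0.6066 0.1099 0.1303] rot [-1.7999e+02  1.0000e-02 -9.6250e+01] F [-0.9  0.2  0. ] w 0.04 j [ 28.4  19.5 -14.3  -0.  -56.2 -34.6]
shift [-0.0004 -0.0007  0.0817] turn -0.0001 rows>= 2.0
0.09142606140814293
(602.2908935546875, 121.32254028320312) (46.82858657836914, 22.747291564941406) 24.23597526550293
```

View pics/w3.png

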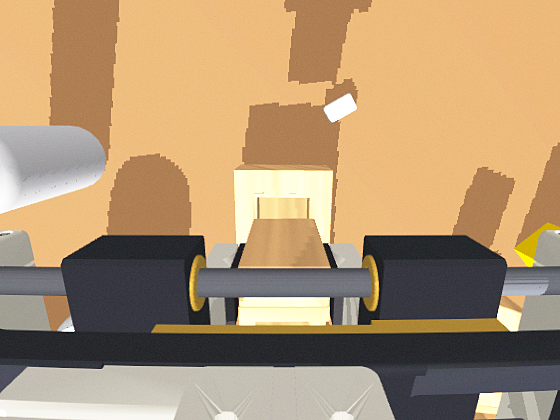

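View pics/s3.png

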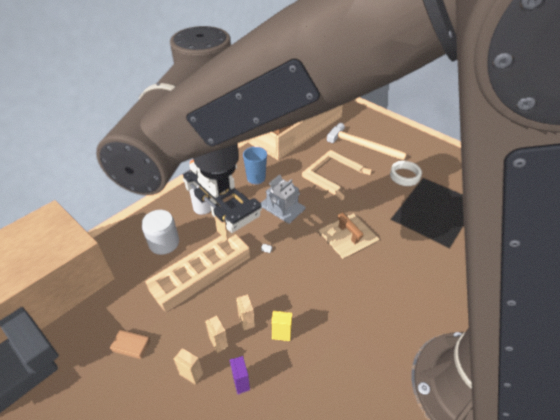

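Block D hangs over the end slot, with the slot mouth just behind it at (285,205). I'm lowering it now.

Call:
{"method": "servo_tool", "body": {"grip": [1,1,1,1,1,1,1,1,1,1], "translation": [[-0.0004,-0.0007,0.02],[-0.0004,-0.0007,0.038],[-0.0004,-0.0007,0.045],[-0.0004,-0.0007,0.051],[-0.0004,-0.0007,0.057],[-0.0004,-0.0007,0.063],[-0.0004,-0.0007,0.069],[-0.0004,-0.0007,0.075],[-0.0004,-0.0007,0.08],[-0.0004,-0.0007,0.083]], "turn": [0,0,0,0,0,0,0,0,0,0]}}

```text
time_s: 6.6
tcp_pos: [0.6082, 0.1105, 0.0483]
eef_rot: [-180.0, -0.0, -96.2]
contact_force: [-16.5, 2.0, 39.3]
gripper_width: 0.0397
```

Call:
{"method": "servo_tool", "body": {"grip": [1,1,1], "translation": [[0,0,0],[0,0,0],[0,0,0]], "turn": [0,0,0]}}

```text
time_s: 6.85
tcp_pos: [0.6082, 0.1106, 0.0484]
eef_rot: [-180.0, -0.0, -96.2]
contact_force: [-4.7, -0.0, 10.9]
gripper_width: 0.0399
```

Call:
{"method": "servo_tool", "body": {"grip": [-0.4,-0.4,-0.4,-0.4,-0.4,-0.4,-0.4,-0.4,-0.4,-0.4], "translation": [[0,0,-0.001],[0,0,-0.001],[0,0,-0.001],[0,0,-0.001],[0,0,-0.001],[0,0,-0.02],[0,0,-0.05],[0,0,-0.08],[0,0,-0.08],[0,0,-0.08]], "turn": [0,0,0,0,0,0,0,0,0,0]}}

```text
time_s: 7.68
tcp_pos: [0.6092, 0.1111, 0.129]
eef_rot: [-179.8, 0.1, -96.2]
contact_force: [-0.2, 0.1, -0.9]
gripper_width: 0.0613
```

```bash
python3 - <<'E'
from h import *
st();capture('wrist');st();plan(.4400,.2087,.14,-116.2);plan(.4400,.2087,.04,-116.2)
im,d=capture('wrist');cv2.imwrite('pics/w4.png',im)
E
```

```text
7.68 tcp [0.6092 0.1111 0.129 ] rot [-1.798e+02  1.300e-01 -9.624e+01] F [-0.2  0.1 -0.9] w 0.0613 j [ 28.4  19.7 -14.2   0.  -55.9 -34.6]
7.73 tcp [0.6082 0.1107 0.1274] rot [-1.7995e+02  6.0000e-02 -9.6260e+01] F [-0.2 -0.5 -1. ] w 0.0613 j [ 28.4  19.7 -14.3  -0.  -55.9 -34.6]
shift [-0.079   0.1778 -0.0127] turn 0.348 rows>= 4.7
shift [-0.0789  0.1779  0.0873] turn 0.348 rows>= 5.1
```

View pics/w4.png

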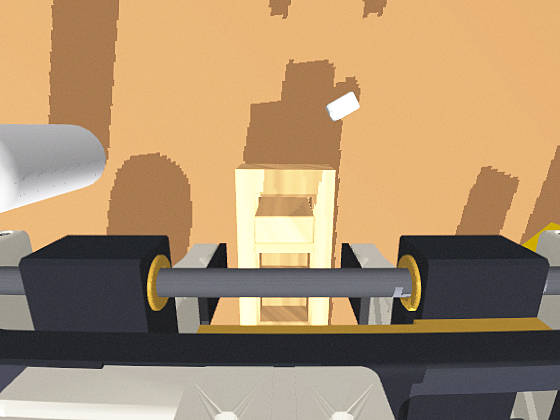

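Block D stands in its slot. Next is block C.

Call:
{"method": "servo_tool", "body": {"grip": [-0.4,-0.4,-0.4,-0.4,-0.4,-0.4,-0.4,-0.4,-0.4,-0.4], "translation": [[-0.015,0.034,-0.0127],[-0.03,0.068,-0.0127],[-0.046,0.102,-0.0127],[-0.062,0.14,-0.0127],[-0.079,0.178,-0.0127],[-0.079,0.178,-0.0127],[-0.079,0.178,-0.0127],[-0.079,0.178,-0.0127],[-0.079,0.178,-0.0127],[-0.079,0.178,-0.0127]], "turn": [0.07,0.14,0.21,0.28,0.348,0.348,0.348,0.348,0.348,0.348]}}

```text
time_s: 8.62
tcp_pos: [0.4404, 0.2078, 0.1391]
eef_rot: [180.0, -0.1, -116.3]
contact_force: [-0.2, 1.0, -0.1]
gripper_width: 0.061
```

```bash
python3 - <<'E'
from h import *
st();plan(.4400,.2087,.04,-116.2)
im,d=capture('wrist');cv2.imwrite('pics/w5.png',im)
E
```

```text
8.62 tcp [0.4404 0.2078 0.1391] rot [ 1.7999e+02 -6.0000e-02 -1.1626e+02] F [-0.2  1.  -0.1] w 0.061 j [ 48.5   7.4 -29.5   0.  -53.2 -74.7]
shift [-0.0008  0.0007  0.0991] turn -0.001 rows>= 2.4
```

View pics/w5.png

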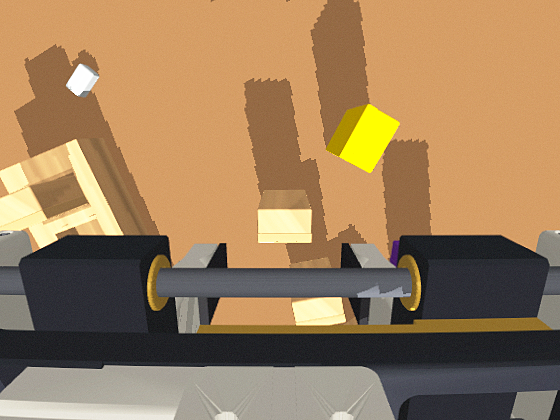

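Block C is centred between the fingers at (284,222), with yellow clear at (365,138).

Call:
{"method": "servo_tool", "body": {"grip": [-0.4,-0.4,-0.4,-0.4,-0.4,-0.4,-0.4,-0.4,-0.4,-0.4], "translation": [[-0.0008,0.0007,0.02],[-0.0008,0.0007,0.045],[-0.0008,0.0007,0.07],[-0.0008,0.0007,0.09],[-0.0008,0.0007,0.099],[-0.0008,0.0007,0.099],[-0.0008,0.0007,0.099],[-0.0008,0.0007,0.099],[-0.0008,0.0007,0.099],[-0.0008,0.0007,0.099]], "turn": [0,0,0,0,0,0,0,0,0,0]}}

```text
time_s: 9.5
tcp_pos: [0.44, 0.2101, 0.0418]
eef_rot: [-180.0, 0.1, -116.2]
contact_force: [0.1, -0.1, -0.1]
gripper_width: 0.0613
```

Call:
{"method": "servo_tool", "body": {"grip": [1,1,1,1,1,1], "translation": [[0,0,0],[0,0,0],[0,0,0],[0,0,0],[0,0,0],[0,0,0]], "turn": [0,0,0,0,0,0]}}

```text
time_s: 10.0
tcp_pos: [0.4396, 0.2096, 0.0409]
eef_rot: [-180.0, 0.0, -116.2]
contact_force: [0.6, -0.3, 3.3]
gripper_width: 0.0396
```

```bash
python3 - <<'E'
from h import *
st();plan(.6121,.1531,.14,-96.25)
E
```

```text
10.0 tcp [0.4396 0.2096 0.0409] rot [-1.7999e+02  2.0000e-02 -1.1618e+02] F [ 0.6 -0.3  3.3] w 0.0396 j [ 48.7  15.1 -36.    0.  -38.9 -74.9]
shift [-0.0254 -0.1798 -0.0991] turn -0.3479 rows>= 5.0
```

Call:
{"method": "servo_tool", "body": {"grip": [1,1,1,1,1,1,1,1,1,1], "translation": [[0,0,-0.035],[0,0,-0.07],[-0.003,-0.02,-0.0991],[-0.007,-0.05,-0.0991],[-0.012,-0.085,-0.0991],[-0.017,-0.12,-0.0991],[-0.022,-0.155,-0.0991],[-0.0254,-0.18,-0.0991],[-0.0254,-0.18,-0.0991],[-0.0254,-0.18,-0.0991]], "turn": [0,0,-0.06,-0.12,-0.18,-0.24,-0.3,-0.348,-0.348,-0.348]}}

```text
time_s: 10.83
tcp_pos: [0.6125, 0.1519, 0.1383]
eef_rot: [179.9, -0.1, -96.4]
contact_force: [-0.7, -0.7, -0.7]
gripper_width: 0.0401
```

Call:
{"method": "servo_tool", "body": {"grip": [1,1,1,1], "translation": [[0,0,0],[0,0,0],[0,0,0],[0,0,0]], "turn": [0,0,0,0]}}

```text
time_s: 11.17
tcp_pos: [0.6116, 0.1534, 0.1402]
eef_rot: [-180.0, 0.0, -96.2]
contact_force: [-1.0, 0.2, -0.0]
gripper_width: 0.0399
```

```bash
python3 - <<'E'
from h import *
st();plan(.6121,.1531,.0509,-96.25)
E
```

```text
11.17 tcp [0.6116 0.1534 0.1402] rot [-1.7998e+02  2.0000e-02 -9.6200e+01] F [-1.   0.2 -0. ] w 0.0399 j [ 31.8  20.1 -11.8  -0.  -58.  -38. ]
shift [ 0.0003 -0.0005  0.0893] turn 0.0009 rows>= 2.1
```

Call:
{"method": "servo_tool", "body": {"grip": [1,1,1,1,1,1,1,1,1,1], "translation": [[0.0003,-0.0015,0.022],[0.0003,-0.0015,0.044],[0.0003,-0.0015,0.052],[0.0003,-0.0015,0.058],[0.0003,-0.0015,0.064],[0.0003,-0.0015,0.07],[0.0003,-0.0015,0.076],[0.0003,-0.0015,0.082],[0.0003,-0.0015,0.087],[0.0003,-0.0015,0.09]], "turn": [0,0,0,0,0,0,0,0,0,0]}}

```text
time_s: 12.0
tcp_pos: [0.6139, 0.1524, 0.0507]
eef_rot: [-180.0, -0.0, -96.2]
contact_force: [-13.5, 1.7, 34.5]
gripper_width: 0.0402
```

Call:
{"method": "servo_tool", "body": {"grip": [1,1,1], "translation": [[0,0,0],[0,0,0],[0,0,0]], "turn": [0,0,0]}}

```text
time_s: 12.25
tcp_pos: [0.614, 0.1524, 0.0507]
eef_rot: [-179.9, 0.0, -96.2]
contact_force: [-3.0, 0.2, 5.8]
gripper_width: 0.0402
```

Call:
{"method": "servo_tool", "body": {"grip": [-0.4,-0.4,-0.4,-0.4,-0.4,-0.4,-0.4,-0.4,-0.4,-0.4], "translation": [[0,0,-0.001],[0,0,-0.001],[0,0,-0.001],[0,0,-0.001],[0,0,-0.001],[0,0,-0.02],[0,0,-0.05],[0,0,-0.08],[0,0,-0.08],[0,0,-0.08]], "turn": [0,0,0,0,0,0,0,0,0,0]}}

```text
time_s: 13.08
tcp_pos: [0.6148, 0.153, 0.1319]
eef_rot: [-179.8, 0.1, -96.2]
contact_force: [-0.6, 1.4, -0.9]
gripper_width: 0.0614
```

```bash
python3 - <<'E'
from h import *
capture('wrist');st();plan(.4480,.2865,.15,-103.2)
im,d=capture('side');W,C=cloud('side',im,d);
for k,b in {'A':(.40,.48,.35,.41),'B':(.40,.485,.265,.32)}.items():
    P=W[(W[:,0]>b[0])&(W[:,0]<b[1])&(W[:,1]>b[2])&(W[:,1]<b[3])&(W[:,2]>.068)&(W[:,2]<.09)]
    print(k,cv2.minAreaRect((P[:,:2]*1000).astype(np.float32)))
E
```

```text
13.13 tcp [0.6137 0.1526 0.1302] rot [-1.7995e+02  6.0000e-02 -9.6260e+01] F [-0.5  0.8  0.5] w 0.0614 j [ 31.6  20.8 -12.3  -0.  -56.9 -37.9]
shift [-0.1151  0.1793 -0.0198] turn 0.121 rows>= 5.1
A ((435.8101806640625, 368.9556579589844), (41.71731948852539, 26.43793487548828), 13.12431812286377)
B ((447.2777099609375, 285.22344970703125), (26.644512176513672, 41.258243560791016), 73.97211456298828)
```

Call:
{"method": "servo_tool", "body": {"grip": [-0.4,-0.4,-0.4,-0.4,-0.4,-0.4,-0.4,-0.4,-0.4,-0.4], "translation": [[-0.023,0.036,-0.02],[-0.046,0.072,-0.02],[-0.069,0.108,-0.02],[-0.092,0.144,-0.02],[-0.115,0.179,-0.02],[-0.115,0.179,-0.02],[-0.115,0.179,-0.02],[-0.115,0.179,-0.02],[-0.115,0.179,-0.02],[-0.115,0.179,-0.02]], "turn": [0.03,0.06,0.09,0.12,0.14,0.14,0.14,0.14,0.14,0.14]}}

```text
time_s: 14.02
tcp_pos: [0.4488, 0.2854, 0.1491]
eef_rot: [180.0, -0.1, -104.3]
contact_force: [-0.7, 0.7, -0.0]
gripper_width: 0.0614
```

```bash
python3 - <<'E'
from h import *
st();c=calibration('wrist');im,d=capture('wrist');cv2.imwrite('pics/w6.png',im)
W,C=cloud('wrist',im,d,c)
P=W[(abs(W[:,0]-.4475)<.04)&(abs(W[:,1]-.286)<.033)&(W[:,2]>.068)&(W[:,2]<.085)]
print(len(P),cv2.minAreaRect((P[:,:2]*1000).astype(np.float32)))
plan(.4477,.2862,.04,-103.8)
E
```

```text
14.02 tcp [0.4488 0.2854 0.1491] rot [ 1.7998e+02 -6.0000e-02 -1.0434e+02] F [-0.7  0.7 -0. ] w 0.0614 j [ 53.6  10.9 -23.5   0.  -55.6 -67.9]
1809 ((447.7987976074219, 285.7735900878906), (26.847692489624023, 39.7732048034668), 74.54023742675781)
shift [-0.0007  0.0013  0.1092] turn -0.0098 rows>= 2.6
```

View pics/w6.png

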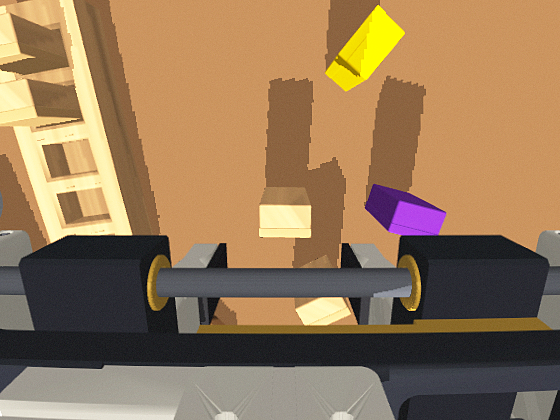

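```bash
python3 - <<'E'
from h import *
c=calibration('wrist');im,d=capture('wrist');W,C=cloud('wrist',im,d,c)
C=C.astype(int);m=(C[:,0]>C[:,1]+50)&(C[:,2]>C[:,1]+20)&(W[:,2]>.01)
P=W[m]; t=np.radians(-15.4)
q=(P[:,:2]-[.4478,.286]); print(m.sum(),'jaw dir',(q@[np.cos(t),np.sin(t)]).max(),(q@[np.cos(t),np.sin(t)]).min(),'perp',(q@[-np.sin(t),np.cos(t)]).min(),(q@[-np.sin(t),np.cos(t)]).max())
plan(.4478,.286,.04,-105)
E
```

```text
2676 jaw dir -0.07980588904404885 -0.12410594311683047 perp -0.01863442076355521 0.009817050343209052
shift [-0.0005  0.0011  0.1093] turn 0.011 rows>= 2.6
```

Purple starts 80 mm from block B along the jaws, while the fingers reach 51 mm, so it is clear. I'm descending.

Call:
{"method": "servo_tool", "body": {"grip": [-0.4,-0.4,-0.4,-0.4,-0.4,-0.4,-0.4,-0.4,-0.4,-0.4], "translation": [[-0.0005,0.001,0.03],[-0.0005,0.001,0.055],[-0.0005,0.001,0.08],[-0.0005,0.001,0.1],[-0.0005,0.001,0.109],[-0.0005,0.001,0.109],[-0.0005,0.001,0.109],[-0.0005,0.001,0.109],[-0.0005,0.001,0.109],[-0.0005,0.001,0.109]], "turn": [0.01,0.01,0.01,0.01,0.01,0.01,0.01,0.01,0.01,0.01]}}

```text
time_s: 14.95
tcp_pos: [0.4479, 0.2875, 0.042]
eef_rot: [-179.9, 0.1, -104.8]
contact_force: [-0.2, 0.4, 0.5]
gripper_width: 0.0613
```

Call:
{"method": "servo_tool", "body": {"grip": [1,1,1,1,1,1], "translation": [[0,0,0],[0,0,0],[0,0,0],[0,0,0],[0,0,0],[0,0,0]], "turn": [0,0,0,0,0,0]}}

```text
time_s: 15.45
tcp_pos: [0.4474, 0.287, 0.0409]
eef_rot: [-180.0, 0.0, -104.8]
contact_force: [-0.2, 1.0, 1.9]
gripper_width: 0.04
```

```bash
python3 - <<'E'
from h import *
st();plan(.6180,.1957,.14,-96.25)
E
```

```text
15.45 tcp [0.4474 0.287  0.0409] rot [-1.7999e+02  1.0000e-02 -1.0484e+02] F [-0.2  1.   1.9] w 0.04 j [ 53.8  18.6 -30.5   0.  -41.  -68.7]
shift [ 0.0446 -0.1883 -0.0991] turn -0.1499 rows>= 5.2
```

Call:
{"method": "servo_tool", "body": {"grip": [1,1,1,1,1,1,1,1,1,1], "translation": [[0,0,-0.035],[0,0,-0.07],[0.005,-0.02,-0.0991],[0.012,-0.05,-0.0991],[0.02,-0.085,-0.0991],[0.028,-0.12,-0.0991],[0.037,-0.155,-0.0991],[0.0446,-0.188,-0.0991],[0.0446,-0.188,-0.0991],[0.0446,-0.188,-0.0991]], "turn": [0,0,-0.03,-0.06,-0.09,-0.12,-0.15,-0.15,-0.15,-0.15]}}

```text
time_s: 16.28
tcp_pos: [0.6184, 0.1941, 0.1384]
eef_rot: [179.9, -0.1, -96.4]
contact_force: [-1.2, 0.2, -1.2]
gripper_width: 0.0399
```

Call:
{"method": "servo_tool", "body": {"grip": [1,1,1,1], "translation": [[0,0,0],[0,0,0],[0,0,0],[0,0,0]], "turn": [0,0,0,0]}}

```text
time_s: 16.62
tcp_pos: [0.617, 0.1964, 0.1402]
eef_rot: [-180.0, 0.0, -96.2]
contact_force: [-0.5, 0.5, -1.1]
gripper_width: 0.0397
```

```bash
python3 - <<'E'
from h import *
st();plan(.6180,.1957,.0509,-96.25)
im,d=capture('wrist');cv2.imwrite('pics/w7.png',im)
E
```

```text
16.62 tcp [0.617  0.1964 0.1402] rot [-1.7999e+02  2.0000e-02 -9.6180e+01] F [-0.5  0.5 -1.1] w 0.0397 j [ 34.9  21.6  -9.5  -0.  -58.8 -41.1]
shift [ 0.0006 -0.001   0.0893] turn 0.0013 rows>= 2.1
```

View pics/w7.png

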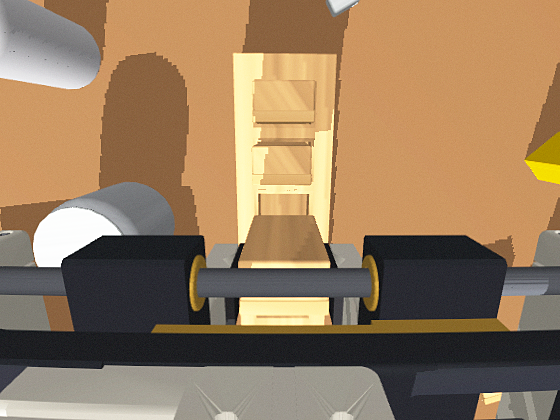

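The two placed blocks stand in slots at (284,100) and (282,160), and block B is lined up over the third.

Call:
{"method": "servo_tool", "body": {"grip": [1,1,1,1,1,1,1,1,1,1], "translation": [[0.0006,-0.001,0.022],[0.0006,-0.001,0.044],[0.0006,-0.001,0.052],[0.0006,-0.001,0.058],[0.0006,-0.001,0.064],[0.0006,-0.001,0.07],[0.0006,-0.001,0.076],[0.0006,-0.001,0.082],[0.0006,-0.001,0.087],[0.0006,-0.001,0.09]], "turn": [0,0,0,0,0,0,0,0,0,0]}}

```text
time_s: 17.5
tcp_pos: [0.6188, 0.1952, 0.0505]
eef_rot: [-180.0, -0.0, -96.2]
contact_force: [-12.9, 1.3, 32.2]
gripper_width: 0.0401
```

Call:
{"method": "servo_tool", "body": {"grip": [1,1,1], "translation": [[0,0,0],[0,0,0],[0,0,0]], "turn": [0,0,0]}}

```text
time_s: 17.75
tcp_pos: [0.6187, 0.1952, 0.0507]
eef_rot: [-180.0, 0.0, -96.2]
contact_force: [-1.9, 1.9, 5.3]
gripper_width: 0.0395
```

Call:
{"method": "servo_tool", "body": {"grip": [-0.4,-0.4,-0.4,-0.4,-0.4,-0.4,-0.4,-0.4,-0.4,-0.4], "translation": [[0,0,-0.001],[0,0,-0.001],[0,0,-0.001],[0,0,-0.001],[0,0,-0.001],[0,0,-0.02],[0,0,-0.05],[0,0,-0.09],[0,0,-0.09],[0,0,-0.09]], "turn": [0,0,0,0,0,0,0,0,0,0]}}

```text
time_s: 18.58
tcp_pos: [0.6202, 0.1958, 0.1429]
eef_rot: [-179.7, 0.2, -96.2]
contact_force: [-0.3, 0.8, -0.7]
gripper_width: 0.0614
```

```bash
python3 - <<'E'
from h import *
capture('wrist');st();plan(.4360,.3693,.15,-78)
E
```

```text
18.63 tcp [0.6189 0.1952 0.1409] rot [-1.7991e+02  9.0000e-02 -9.6260e+01] F [-0.8 -0.5 -0.6] w 0.0612 j [ 34.7  21.6  -9.4  -0.  -58.8 -40.9]
shift [-0.1531  0.2008 -0.0091] turn -0.3187 rows>= 6.1
```

Call:
{"method": "servo_tool", "body": {"grip": [-0.4,-0.4,-0.4,-0.4,-0.4,-0.4,-0.4,-0.4,-0.4,-0.4], "translation": [[-0.025,0.033,-0.009],[-0.05,0.066,-0.009],[-0.075,0.099,-0.009],[-0.1,0.132,-0.009],[-0.127,0.166,-0.009],[-0.153,0.2,-0.009],[-0.153,0.2,-0.009],[-0.153,0.2,-0.009],[-0.153,0.2,-0.009],[-0.153,0.2,-0.009]], "turn": [-0.06,-0.12,-0.18,-0.24,-0.3,-0.319,-0.319,-0.319,-0.319,-0.319]}}

```text
time_s: 19.47
tcp_pos: [0.4368, 0.3679, 0.1481]
eef_rot: [179.9, -0.1, -78.0]
contact_force: [0.2, 0.1, 0.1]
gripper_width: 0.0612
```

```bash
python3 - <<'E'
from h import *
capture('scene');st();c=calibration('wrist');im,d=capture('wrist');cv2.imwrite('pics/w8.png',im)
W,C=cloud('wrist',im,d,c)
P=W[(abs(W[:,0]-.436)<.04)&(abs(W[:,1]-.369)<.033)&(W[:,2]>.068)&(W[:,2]<.085)]
print(len(P),cv2.minAreaRect((P[:,:2]*1000).astype(np.float32)))
plan(.436,.3693,.04,-78)
C=C.astype(int);m=(C[:,0]>C[:,1]+50)&(C[:,2]>C[:,1]+20)&(W[:,2]>.01)
P=W[m]; t=np.radians(12)
q=(P[:,:2]-[.436,.3693])
if m.sum():print(m.sum(),'jaw dir',(q@[np.cos(t),np.sin(t)]).max(),(q@[np.cos(t),np.sin(t)]).min(),'perp',(q@[-np.sin(t),np.cos(t)]).min(),(q@[-np.sin(t),np.cos(t)]).max())
E
```

```text
19.52 tcp [0.437  0.3677 0.1482] rot [ 1.7995e+02 -5.0000e-02 -7.8070e+01] F [ 0.9 -0.6  0.1] w 0.0615 j [ 59.7  14.6 -18.8  -0.  -56.7 -47.8]
1821 ((436.7037048339844, 369.8680725097656), (39.990142822265625, 26.790843963623047), 13.499979972839355)
shift [-0.0019  0.0008  0.1084] turn -0.0015 rows>= 2.6
2887 jaw dir -0.07384162545426183 -0.11991220402675178 perp -0.06036931217485567 -0.015488559334559086
```

View pics/w8.png

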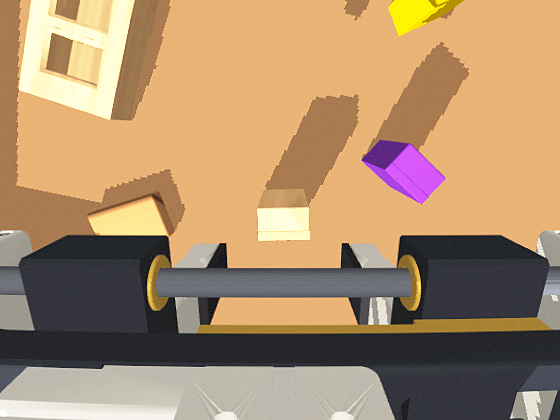

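Call:
{"method": "servo_tool", "body": {"grip": [-0.4,-0.4,-0.4,-0.4,-0.4,-0.4,-0.4,-0.4,-0.4,-0.4], "translation": [[-0.0022,0,0.03],[-0.0022,0,0.055],[-0.0022,0,0.08],[-0.0022,0,0.1],[-0.0022,0,0.108],[-0.0022,0,0.108],[-0.0022,0,0.108],[-0.0022,0,0.108],[-0.0022,0,0.108],[-0.0022,0,0.108]], "turn": [-0.026,-0.026,-0.026,-0.026,-0.026,-0.026,-0.026,-0.026,-0.026,-0.026]}}

```text
time_s: 20.4
tcp_pos: [0.4365, 0.3716, 0.0421]
eef_rot: [-179.9, 0.1, -76.5]
contact_force: [0.3, 0.3, 0.4]
gripper_width: 0.0617
```

Call:
{"method": "servo_tool", "body": {"grip": [1,1,1,1,1,1], "translation": [[0,0,0],[0,0,0],[0,0,0],[0,0,0],[0,0,0],[0,0,0]], "turn": [0,0,0,0,0,0]}}

```text
time_s: 20.9
tcp_pos: [0.436, 0.3711, 0.041]
eef_rot: [-180.0, 0.0, -76.5]
contact_force: [-0.7, -0.2, 2.3]
gripper_width: 0.0398
```

```bash
python3 - <<'E'
from h import *
st();plan(.6227,.2384,.14,-96.25)
E
```

```text
20.9 tcp [0.436  0.3711 0.041 ] rot [-1.7999e+02  1.0000e-02 -7.6480e+01] F [-0.7 -0.2  2.3] w 0.0398 j [ 60.   21.7 -25.2   0.  -43.1 -46.5]
shift [ 0.1726 -0.1505 -0.099 ] turn 0.3451 rows>= 6.0
```

Call:
{"method": "servo_tool", "body": {"grip": [1,1,1,1,1,1,1,1,1,1], "translation": [[0,0,-0.035],[0,0,-0.07],[0.02,-0.02,-0.099],[0.045,-0.04,-0.099],[0.072,-0.063,-0.099],[0.099,-0.087,-0.099],[0.127,-0.112,-0.099],[0.155,-0.136,-0.099],[0.1715,-0.1505,-0.099],[0.1715,-0.1505,-0.099]], "turn": [0,0,0.06,0.12,0.18,0.24,0.3,0.345,0.345,0.345]}}

```text
time_s: 21.73
tcp_pos: [0.6252, 0.2363, 0.1387]
eef_rot: [180.0, -0.1, -96.5]
contact_force: [1.1, 1.4, -0.8]
gripper_width: 0.0396
```

Call:
{"method": "servo_tool", "body": {"grip": [1,1,1,1], "translation": [[0,0,0],[0,0,0],[0,0,0],[0,0,0]], "turn": [0,0,0,0]}}

```text
time_s: 22.07
tcp_pos: [0.6216, 0.2402, 0.14]
eef_rot: [180.0, 0.0, -96.2]
contact_force: [-0.9, 0.8, -0.7]
gripper_width: 0.0398
```

```bash
python3 - <<'E'
from h import *
st();plan(.6227,.2395,.051,-96.25)
E
```

```text
22.07 tcp [0.6216 0.2402 0.14  ] rot [ 1.800e+02  1.000e-02 -9.617e+01] F [-0.9  0.8 -0.7] w 0.0398 j [ 37.8  23.3  -7.   -0.  -59.8 -44. ]
shift [ 0.0006 -0.0012  0.089 ] turn 0.0014 rows>= 2.1
```

Call:
{"method": "servo_tool", "body": {"grip": [1,1,1,1,1,1,1,1,1,1], "translation": [[0.0006,-0.001,0.022],[0.0006,-0.001,0.044],[0.0006,-0.001,0.052],[0.0006,-0.001,0.058],[0.0006,-0.001,0.064],[0.0006,-0.001,0.07],[0.0006,-0.001,0.076],[0.0006,-0.001,0.082],[0.0006,-0.001,0.087],[0.0006,-0.001,0.09]], "turn": [0,0,0,0,0,0,0,0,0,0]}}

```text
time_s: 22.9
tcp_pos: [0.6235, 0.2387, 0.0508]
eef_rot: [-180.0, -0.0, -96.2]
contact_force: [-12.8, -0.3, 31.6]
gripper_width: 0.0394
```

Call:
{"method": "servo_tool", "body": {"grip": [1,1,1], "translation": [[0,0,0],[0,0,0],[0,0,0]], "turn": [0,0,0]}}

```text
time_s: 23.15
tcp_pos: [0.6235, 0.2387, 0.0509]
eef_rot: [-180.0, 0.0, -96.2]
contact_force: [-3.6, -0.4, 5.4]
gripper_width: 0.0399
```

Call:
{"method": "servo_tool", "body": {"grip": [-0.4,-0.4,-0.4,-0.4,-0.4,-0.4,-0.4,-0.4,-0.4,-0.4], "translation": [[0,0,-0.001],[0,0,-0.001],[0,0,-0.001],[0,0,-0.001],[0,0,-0.001],[0,0,-0.02],[0,0,-0.05],[0,0,-0.09],[0,0,-0.12],[0,0,-0.15]], "turn": [0,0,0,0,0,0,0,0,0,0]}}

```text
time_s: 23.98
tcp_pos: [0.6234, 0.2387, 0.2019]
eef_rot: [-180.0, 0.0, -96.2]
contact_force: [1.6, 1.1, -0.8]
gripper_width: 0.0613
```

```bash
python3 - <<'E'
from h import *
capture('wrist');st();plan(.50,-.05,.30,-96)
E
```

```text
24.03 tcp [0.6262 0.2396 0.2089] rot [-179.52    0.26  -96.19] F [1.8 1.4 7.8] w 0.0614 j [ 37.7  20.4  -2.    0.2 -67.1 -43.9]
shift [ 0.3011  0.0934 -0.0933] turn -0.0034 rows>= 7.9
```

Call:
{"method": "servo_tool", "body": {"grip": [-0.4,-0.4,-0.4,-0.4,-0.4,-0.4,-0.4,-0.4,-0.4,-0.4], "translation": [[0.03,0,-0.01],[0.07,0,-0.02],[0.11,0,-0.03],[0.15,0,-0.04],[0.19,0,-0.04],[0.23,0,-0.04],[0.255,0,-0.04],[0.255,0,-0.04],[0.255,0,-0.04],[0.255,0,-0.04]], "turn": [0,0,0,0,0,0,0,0,0,0]}}

```text
time_s: 24.87
tcp_pos: [0.5956, -0.0148, 0.2397]
eef_rot: [-180.0, 0.0, -96.3]
contact_force: [0.3, -0.3, -0.4]
gripper_width: 0.0617
```

```bash
python3 - <<'E'
from h import *
capture('scene');st();c=calibration('wrist');im,d=capture('wrist');cv2.imwrite('pics/w9.png',im)
W,C=cloud('wrist',im,d,c);np.savez('pics/w9c.npz',W=W,C=C)
im,d=capture('side');cv2.imwrite('pics/s9.png',im);cv2.imwrite('pics/s9z.png',cv2.resize(im[160:240,150:320],None,fx=4,fy=4,interpolation=cv2.INTER_CUBIC))
im,d=capture('scene');cv2.imwrite('pics/c9z.png',cv2.resize(im[190:250,230:310],None,fx=8,fy=8,interpolation=cv2.INTER_CUBIC))
E
```

```text
24.92 tcp [ 0.5957 -0.0143  0.2397] rot [ 1.7999e+02  1.0000e-02 -9.6240e+01] F [-0.4  1.1  0.4] w 0.0615 j [ 17.4  12.7  -8.6  -0.  -68.8 -23.6]
```

View pics/w9.png

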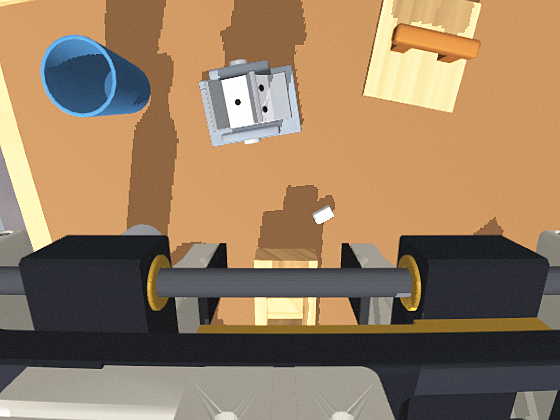

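View pics/s9z.png

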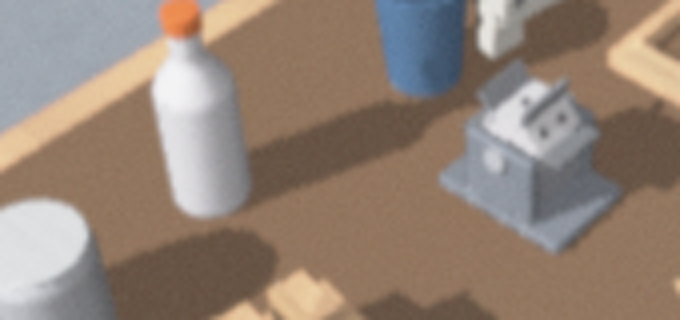

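View pics/c9z.png

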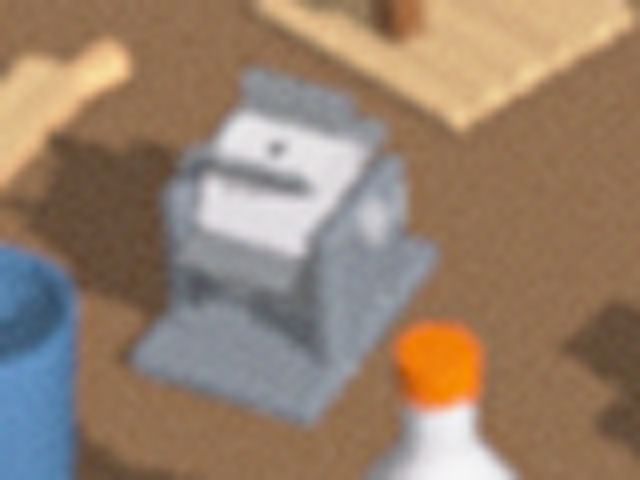

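The top face has 1 dot at (237,102). The robot-side face has 2 dots at (262,90) and (265,110). So the tally's +x points away from the robot and I push the ridges outward. I'll fit the axle frame now.

```bash
python3 - <<'E'
from h import *
z=np.load('pics/w9c.npz');W=z['W'];C=z['C']
def sel(x0,x1,y0,y1,z0,z1): 
    m=(W[:,0]>x0)&(W[:,0]<x1)&(W[:,1]>y0)&(W[:,1]<y1)&(W[:,2]>z0)&(W[:,2]<z1);return W[m]
P=sel(.52,.72,-.19,-.05,.006,.014);print('base',len(P),np.median(P[:,2]),cv2.minAreaRect((P[:,:2]*1000).astype(np.float32)))
P=sel(.52,.72,-.19,-.05,.066,.074);print('cheek',len(P),cv2.minAreaRect((P[:,:2]*1000).astype(np.float32)))
I,H=topdown(W,C,.53,.71,-.19,-.03,3500,.2)
I=cv2.dilate(I,np.ones((5,5)));cv2.imwrite('pics/w9t.png',I)
H=cv2.dilate(H,np.ones((5,5)));cv2.imwrite('pics/w9h.png',np.clip(H*2300,0,255).astype(np.uint8))
E
```

```text
base 1272 0.010175618291593691 ((624.5765991210938, -111.88688659667969), (110.45121765136719, 76.2913589477539), 3.1153900623321533)
cheek 2468 ((616.810546875, -112.01763153076172), (74.2904281616211, 80.0834732055664), 2.4284846782684326)
```

View pics/w9t.png

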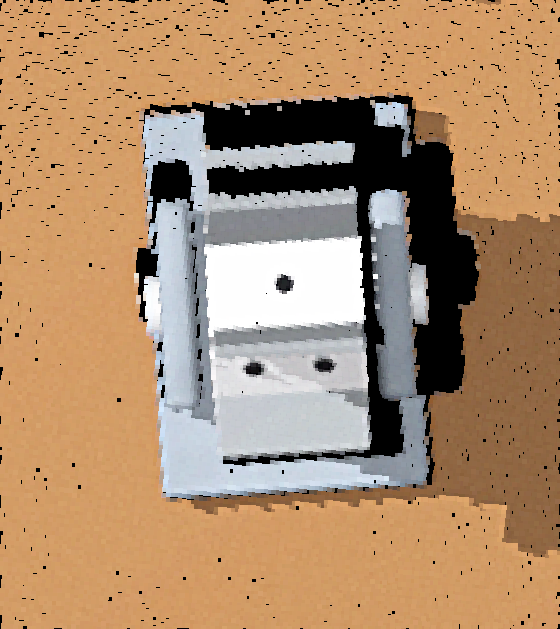

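```bash
cat >> h.py <<'E'
AX=np.array([.6246,-.1119]); AYAW=np.radians(2.8)
def wheel(W,ax=AX):
    q=W[:,:2]-ax; x=q@[np.cos(AYAW),np.sin(AYAW)]; y=q@[-np.sin(AYAW),np.cos(AYAW)]; z=W[:,2]-.06
    m=(abs(y)<.021)&(np.hypot(x,z)<.05)&(np.hypot(x,z)>.02)&(z>-.01)
    x,z=x[m],z[m]; rad=np.hypot(x,z); a=np.arctan2(x,z)
    k=rad>.036; h,e=np.histogram(np.degrees(a[k]),bins=np.arange(-100,101,5)); print('ridge hist',[(int(e[i]),int(h[i])) for i in range(len(h)) if h[i]])
    # fit modulo 60deg: wheel surface distance model
    best=[]
    for t in np.radians(np.arange(-30,30,.5)):
        b=(a-t+np.pi/6)%(np.pi/3)-np.pi/6   # face-centred angle
        fx=rad*np.sin(b); fz=rad*np.cos(b)
        dface=abs(fz-.025)
        bb=(a-t)%(np.pi/3)-np.pi/6
        rx=rad*np.sin(bb); dr=np.abs(np.abs(rx)-.0025); dtop=np.where(np.abs(rx)<.004,abs(rad*np.cos(bb)-.045),1)
        dd=np.minimum(np.minimum(dface,np.where(rad>.025,dr,1)),dtop)
        best.append((np.minimum(dd,.004).mean(),np.degrees(t)))
    best.sort(); print('face tilt toward +x (deg), resid',best[0],best[3],len(x))
    return x,z
E
python3 - <<'E'
from h import *
z=np.load('pics/w9c.npz');W=z['W']
wheel(W)
E
```

```text
ridge hist [(-85, 5), (-80, 302), (-75, 136), (-25, 88), (-20, 292), (-15, 7), (30, 35), (35, 413), (40, 54), (90, 8), (95, 204)]
face tilt toward +x (deg), resid (np.float64(0.0005732762897883754), np.float64(10.5)) (np.float64(0.0006677047411808377), np.float64(9.5)) 3926
```

```bash
python3 - <<'E'
from h import *
plan(.5867,-.1138,.15,-177.2)
E
```

```text
shift [ 0.1004 -0.0018  0.0896] turn 1.4142 rows>= 11.3
```

Call:
{"method": "servo_tool", "body": {"grip": [1,1,1,1,1,1,1,1,1,1], "translation": [[0.01,0,0],[0.02,0,0],[0.03,0,0.01],[0.04,0,0.02],[0.05,0,0.03],[0.06,0,0.03],[0.07,0,0.03],[0.08,0,0.03],[0.09,0,0.03],[0.1,-0.002,0.03]], "turn": [0.12,0.24,0.36,0.48,0.6,0.72,0.84,0.96,1.08,1.2]}}

```text
time_s: 25.9
tcp_pos: [0.5867, -0.114, 0.2097]
eef_rot: [180.0, -0.0, -165.3]
contact_force: [-0.9, -0.0, 0.0]
gripper_width: 0.0021
```

Call:
{"method": "servo_tool", "body": {"grip": [1,1,1,1,1,1], "translation": [[0,0,0.02],[0,0,0.04],[0,0,0.05],[0,0,0.06],[0,0,0.06],[0,0,0.06]], "turn": [0.12,0.214,0.214,0.214,0.214,0.214]}}

```text
time_s: 26.4
tcp_pos: [0.5868, -0.1141, 0.1498]
eef_rot: [-180.0, -0.0, -177.1]
contact_force: [0.3, -0.5, 0.1]
gripper_width: 0.0007
```

```bash
python3 - <<'E'
from h import *
capture('scene');st();plan(.5867,-.1138,.09,-177.2)
im,d=capture('wrist');cv2.imwrite('pics/w10.png',im)
E
```

```text
26.45 tcp [ 0.5872 -0.1142  0.1505] rot [-1.7998e+02  4.0000e-02 -1.7712e+02] F [1.3 0.4 1.3] w 0.0005 j [  7.7  16.8 -15.3   0.  -57.9 -94.9]
shift [0.0006 0.0004 0.0605] turn 0.0013 rows>= 1.5
```

View pics/w10.png

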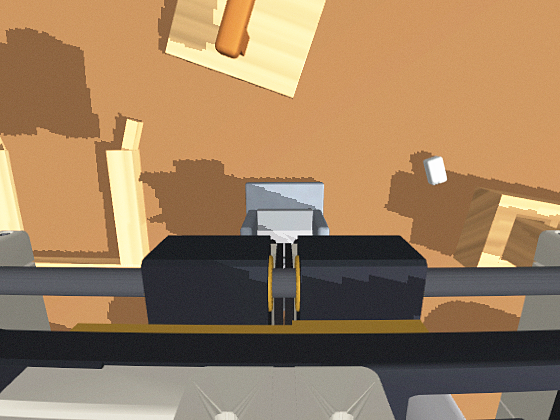

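Closed fingers are on the robot side of the wheel. I'm descending behind the ridge and starting the first push.

Call:
{"method": "servo_tool", "body": {"grip": [1,1,1,1,1], "translation": [[0.0006,0,0.025],[0.0006,0,0.05],[0.0006,0,0.06],[0.0006,0,0.06],[0.0006,0,0.06]], "turn": [0,0,0,0,0]}}

```text
time_s: 26.92
tcp_pos: [0.5865, -0.1146, 0.0905]
eef_rot: [-180.0, 0.0, -177.2]
contact_force: [0.9, 0.2, 0.4]
gripper_width: 0.0007
```

Call:
{"method": "servo_tool", "body": {"grip": [1,1,1,1,1,1,1,1,1,1], "translation": [[-0.006,0,0],[-0.012,0,0],[-0.018,0,0],[-0.024,0,0],[-0.03,0,0],[-0.036,0,0],[-0.042,0,0],[-0.047,0,0],[-0.05,0,0],[-0.05,0,0]], "turn": [0,0,0,0,0,0,0,0,0,0]}}

```text
time_s: 27.75
tcp_pos: [0.6369, -0.112, 0.0897]
eef_rot: [-180.0, 0.0, -177.3]
contact_force: [0.5, -0.8, 0.8]
gripper_width: 0.0008
```

Call:
{"method": "servo_tool", "body": {"grip": [1,1,1,1,1,1,1], "translation": [[0,0,-0.03],[0,0,-0.06],[0.03,0,-0.06],[0.07,0,-0.06],[0.07,0,-0.06],[0.07,0,-0.06],[0.07,0,-0.06]], "turn": [0,0,0,0,0,0,0]}}

```text
time_s: 28.33
tcp_pos: [0.5668, -0.1154, 0.1508]
eef_rot: [-180.0, 0.1, -177.2]
contact_force: [0.1, 0.3, -0.0]
gripper_width: 0.0005
```

```bash
python3 - <<'E'
from h import *
st();
for n in('side','scene'):
    im,d=capture(n);W,C=cloud(n,im,d);print(n);wheel(W)
    cv2.imwrite(f'pics/{n}11.png',im)
c=calibration('wrist');im,d=capture('wrist');W,C=cloud('wrist',im,d,c);wheel(W)
E
```

```text
28.33 tcp [ 0.5668 -0.1154  0.1508] rot [-1.7999e+02  1.4000e-01 -1.7725e+02] F [ 0.1  0.3 -0. ] w 0.0005 j [  7.9  14.9 -17.9   0.  -57.  -95.1]
side
ridge hist [(-85, 4), (-80, 29), (-75, 15), (-25, 18), (-20, 9), (25, 1), (30, 15), (35, 25), (40, 3), (90, 3), (95, 8)]
face tilt toward +x (deg), resid (np.float64(0.001203391027419), np.float64(10.0)) (np.float64(0.0012333153498430012), np.float64(9.0)) 377
scene
ridge hist [(-75, 8), (-70, 1), (-30, 1), (-25, 2), (-20, 14), (-15, 26), (-10, 2), (35, 10), (40, 18), (45, 1), (85, 1), (90, 11), (95, 19)]
face tilt toward +x (deg), resid (np.float64(0.00158235248774686), np.float64(12.5)) (np.float64(0.0015958730321702858), np.float64(11.5)) 357
ridge hist [(-85, 12), (-80, 281), (-75, 72), (30, 2), (35, 8)]
face tilt toward +x (deg), resid (np.float64(0.00043452665383231307), np.float64(11.0)) (np.float64(0.0005782450147953135), np.float64(10.0)) 464
```

```bash
python3 - <<'E'
import cv2
a=cv2.imread('pics/scene11.png')[190:250,230:310];b=cv2.imread('pics/side11.png')[170:225,255:310]
cv2.imwrite('pics/z11.png',cv2.hconcat([cv2.resize(a,(440,400),interpolation=2),cv2.resize(b,(360,400),interpolation=2)]))
E
```

```text
(no output)
```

View pics/z11.png

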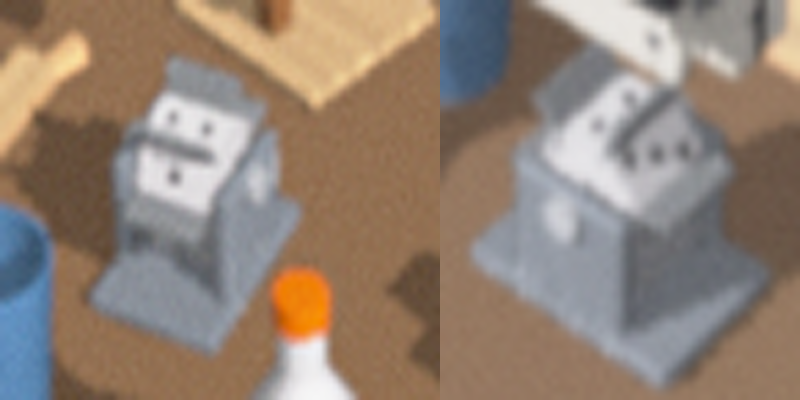

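The wheel now has 2 dots on top with 3 next on the robot side, tilted +10° as predicted. Second stroke.

Call:
{"method": "servo_tool", "body": {"grip": [1,1,1,1,1], "translation": [[-0.02,0,0.025],[-0.02,0,0.05],[-0.02,0,0.061],[-0.02,0,0.061],[-0.02,0,0.061]], "turn": [0,0,0,0,0]}}

```text
time_s: 28.9
tcp_pos: [0.5859, -0.1146, 0.0884]
eef_rot: [-180.0, -0.1, -177.3]
contact_force: [0.6, 0.7, 0.3]
gripper_width: 0.0004
```

Call:
{"method": "servo_tool", "body": {"grip": [1,1,1,1,1,1,1,1,1,1], "translation": [[-0.006,0,0],[-0.012,0,0],[-0.018,0,0],[-0.024,0,0],[-0.03,0,0],[-0.036,0,0],[-0.042,0,0],[-0.047,0,0],[-0.05,0,0],[-0.05,0,0]], "turn": [0,0,0,0,0,0,0,0,0,0]}}

```text
time_s: 29.73
tcp_pos: [0.6369, -0.112, 0.0887]
eef_rot: [-180.0, 0.0, -177.3]
contact_force: [0.4, -0.8, 0.4]
gripper_width: 0.0004
```

Call:
{"method": "servo_tool", "body": {"grip": [1,1,1,1,1,1,1], "translation": [[0,0,-0.03],[0,0,-0.06],[0.03,0,-0.06],[0.05,0,-0.06],[0.05,0,-0.06],[0.05,0,-0.06],[0.05,0,-0.06]], "turn": [0,0,0,0,0,0,0]}}

```text
time_s: 30.32
tcp_pos: [0.5869, -0.1144, 0.1494]
eef_rot: [-180.0, 0.1, -177.3]
contact_force: [0.8, 0.3, 0.2]
gripper_width: 0.0008
```

```bash
python3 - <<'E'
from h import *
st();plan(.5867,-.1138,.09,-177.2)
for n in('side',):
    im,d=capture(n);W,C=cloud(n,im,d);print(n);wheel(W)
    cv2.imwrite(f'pics/z12.png',cv2.resize(im[170:225,255:310],(400,400),interpolation=2))
E
```

```text
30.32 tcp [ 0.5869 -0.1144  0.1494] rot [-1.7999e+02  1.0000e-01 -1.7725e+02] F [0.8 0.3 0.2] w 0.0008 j [  7.7  16.8 -15.5   0.  -57.6 -95. ]
shift [0.0003 0.0006 0.0594] turn -0.0009 rows>= 1.4
side
ridge hist [(-85, 4), (-80, 22), (-75, 22), (-25, 19), (-20, 17), (30, 8), (35, 29), (40, 6), (90, 1), (95, 10)]
face tilt toward +x (deg), resid (np.float64(0.00103578385151837), np.float64(11.5)) (np.float64(0.0010682016040139415), np.float64(10.5)) 378
```

View pics/z12.png

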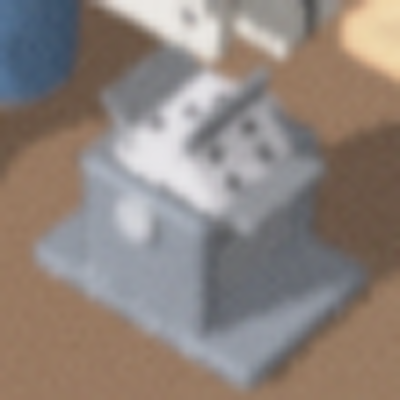

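3 dots are up and 4 is next. The last stroke should end about 8 mm shorter, with the ridge at +30°.

Call:
{"method": "servo_tool", "body": {"grip": [1,1,1,1,1], "translation": [[0,0,0.025],[0,0,0.05],[0,0,0.06],[0,0,0.06],[0,0,0.06]], "turn": [0,0,0,0,0]}}

```text
time_s: 30.78
tcp_pos: [0.5864, -0.1146, 0.0885]
eef_rot: [-180.0, -0.1, -177.2]
contact_force: [-0.3, -0.2, 0.4]
gripper_width: 0.0005
```

Call:
{"method": "servo_tool", "body": {"grip": [1,1,1,1,1,1,1,1,1,1], "translation": [[-0.006,0,0],[-0.012,0,0],[-0.018,0,0],[-0.024,0,0],[-0.03,0,0],[-0.034,0,0],[-0.038,0,0],[-0.041,0,0],[-0.042,0,0],[-0.042,0,0]], "turn": [0,0,0,0,0,0,0,0,0,0]}}

```text
time_s: 31.62
tcp_pos: [0.6282, -0.1125, 0.0887]
eef_rot: [-180.0, -0.0, -177.3]
contact_force: [0.1, -0.5, -1.0]
gripper_width: 0.0003
```

Call:
{"method": "servo_tool", "body": {"grip": [1,1,1,1,1,1,1,1], "translation": [[0.003,0,0],[0.003,0,-0.04],[0.003,0,-0.08],[0.03,0,-0.12],[0.06,0,-0.12],[0.09,0,-0.12],[0.09,0,-0.12],[0.09,0,-0.12]], "turn": [0,0,0,0,0,0,0,0]}}

```text
time_s: 32.28
tcp_pos: [0.5372, -0.1168, 0.2104]
eef_rot: [180.0, 0.2, -177.3]
contact_force: [-0.5, 0.5, -0.0]
gripper_width: 0.0006
```

```bash
python3 - <<'E'
from h import *
st()
for n in('side','scene'):
    im,d=capture(n);W,C=cloud(n,im,d);print(n);wheel(W)
    cv2.imwrite(f'pics/{n}13.png',im)
c=calibration('wrist');im,d=capture('wrist');W,C=cloud('wrist',im,d,c);wheel(W);cv2.imwrite('pics/w13.png',im)
np.savez('pics/w13c.npz',W=W,C=C)
E
```

```text
32.28 tcp [ 0.5372 -0.1168  0.2104] rot [ 179.98    0.18 -177.26] F [-0.5  0.5 -0. ] w 0.0006 j [  8.2   9.3 -16.8  -0.  -63.7 -95.4]
side
ridge hist [(-95, 7), (-90, 34), (-85, 5), (-35, 18), (-30, 8), (20, 21), (25, 26), (30, 2), (80, 3), (85, 11), (90, 1)]
face tilt toward +x (deg), resid (np.float64(0.0011283394741686192), np.float64(-0.5)) (np.float64(0.001147392995197323), np.float64(0.0)) 396
scene
ridge hist [(-90, 5), (-85, 1), (-45, 1), (-35, 5), (-30, 20), (-25, 14), (-20, 4), (25, 11), (30, 22), (75, 2), (80, 10), (85, 21), (90, 3), (95, 1)]
face tilt toward +x (deg), resid (np.float64(0.0016264754420690505), np.float64(1.0)) (np.float64(0.0016496663610624492), np.float64(0.0)) 342
ridge hist [(-95, 26), (-90, 155), (-85, 3), (20, 2), (25, 18)]
face tilt toward +x (deg), resid (np.float64(0.0004754404858225058), np.float64(-0.5)) (np.float64(0.0005815359997694401), np.float64(0.5)) 264
```

View pics/w13.png

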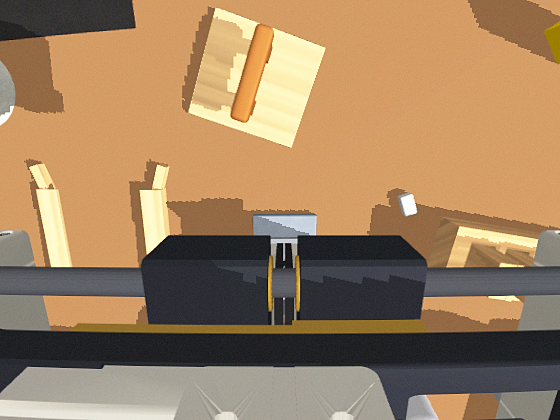

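View pics/side13.png

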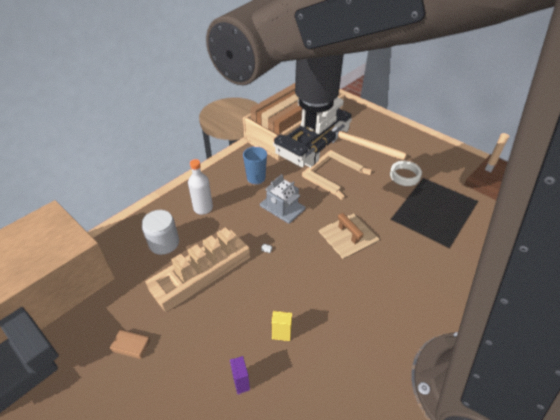

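The wheel is at face 4 with about 0° tilt, and four blocks stand in the rack. Next I need the sander and dock, so I'll fit the sander and move to see the dock.

```bash
python3 - <<'E'
from h import *
z=np.load('pics/w13c.npz');W=z['W'];C=z['C']
def sel(x0,x1,y0,y1,z0,z1): 
    m=(W[:,0]>x0)&(W[:,0]<x1)&(W[:,1]>y0)&(W[:,1]<y1)&(W[:,2]>z0)&(W[:,2]<z1);return W[m]
P=sel(.33,.52,-.25,-.05,.0045,.012);print('plate',len(P),np.median(P[:,2]),cv2.minAreaRect((P[:,:2]*1000).astype(np.float32)))
P=sel(.33,.52,-.25,-.05,.045,.06);print('bar',len(P),np.median(P[:,2]),cv2.minAreaRect((P[:,:2]*1000).astype(np.float32)))
plan(.66,-.32,.25,-177.2)
E
```

```text
plate 10121 0.008365494681376219 ((421.8592834472656, -153.38043212890625), (120.77088165283203, 110.45771026611328), 74.1637954711914)
bar 1874 0.050999333602364694 ((421.9045715332031, -153.4427032470703), (18.453296661376953, 89.34507751464844), 73.38025665283203)
shift [-0.1113 -0.2089 -0.0408] turn -0.001 rows>= 5.8
```

Call:
{"method": "servo_tool", "body": {"grip": [0,0,0,0,0,0,0,0,0,0], "translation": [[0,0,-0.04],[-0.018,-0.035,-0.04],[-0.036,-0.07,-0.04],[-0.054,-0.105,-0.04],[-0.072,-0.14,-0.04],[-0.09,-0.175,-0.04],[-0.111,-0.209,-0.04],[-0.111,-0.209,-0.04],[-0.111,-0.209,-0.04],[-0.111,-0.209,-0.04]], "turn": [0,0,0,0,0,0,0,0,0,0]}}

```text
time_s: 33.27
tcp_pos: [0.6592, -0.3205, 0.2469]
eef_rot: [180.0, -0.1, -177.3]
contact_force: [0.9, 0.0, -0.2]
gripper_width: 0.0432
```

```bash
python3 - <<'E'
from h import *
capture('scene');st();c=calibration('wrist');im,d=capture('wrist');cv2.imwrite('pics/w14.png',im)
W,C=cloud('wrist',im,d,c);np.savez('pics/w14c.npz',W=W,C=C)
I,H=topdown(W,C,.48,.72,-.45,-.2,2300);I=cv2.dilate(I,np.ones((3,3)));cv2.imwrite('pics/w14t.png',I)
H=cv2.dilate(H,np.ones((3,3)));cv2.imwrite('pics/w14h.png',cv2.applyColorMap(np.clip(H*8000,0,255).astype(np.uint8),cv2.COLORMAP_JET))
E
```

```text
33.32 tcp [ 0.6591 -0.3199  0.248 ] rot [ 1.7998e+02 -7.0000e-02 -1.7726e+02] F [0.  0.7 0.3] w 0.0436 j [-10.7  25.5  11.   -0.  -75.6 -76.5]
```

View pics/w14.png

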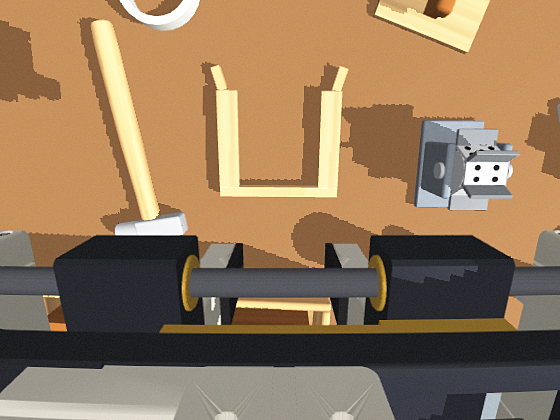

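View pics/w14t.png

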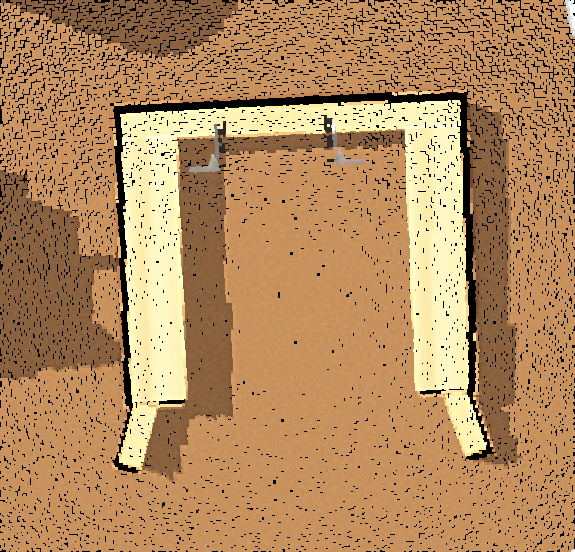

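The dock mouth opens toward the robot. The lip inner edges fit a 2.1° yaw with a 98.9 mm gap, and home is about (0.607, −0.329). The wheel shows 4 dots at (483,175). Now to the sander.

```bash
python3 - <<'E'
from h import *
plan(.4219,-.1534,.12,163.8)
E
```

```text
shift [0.2288 0.1774 0.1288] turn 0.3311 rows>= 7.6
```

Call:
{"method": "servo_tool", "body": {"grip": [0,0,0,0,0,0,0,0,0,0], "translation": [[0.03,0.023,0],[0.06,0.046,0],[0.09,0.069,0],[0.12,0.092,0.01],[0.15,0.115,0.03],[0.18,0.138,0.05],[0.21,0.161,0.08],[0.2288,0.1774,0.11],[0.2288,0.1774,0.128],[0.2288,0.1774,0.128]], "turn": [0.04,0.08,0.12,0.16,0.2,0.24,0.28,0.32,0.331,0.331]}}

```text
time_s: 34.2
tcp_pos: [0.4179, -0.1524, 0.1186]
eef_rot: [-180.0, -0.2, 163.9]
contact_force: [-0.1, 0.7, -0.1]
gripper_width: 0.0436
```

Call:
{"method": "servo_tool", "body": {"grip": [0,0,0,0], "translation": [[0,0,0],[0,0,0],[0,0,0],[0,0,0]], "turn": [0,0,0,0]}}

```text
time_s: 34.53
tcp_pos: [0.4234, -0.1541, 0.1221]
eef_rot: [180.0, 0.1, 163.8]
contact_force: [-0.5, 0.6, 0.9]
gripper_width: 0.044
```

```bash
python3 - <<'E'
from h import *
st();c=calibration('wrist');im,d=capture('wrist');cv2.imwrite('pics/w15.png',im)
W,C=cloud('wrist',im,d,c)
P=W[(abs(W[:,0]-.42)<.07)&(abs(W[:,1]+.153)<.06)&(W[:,2]>.046)&(W[:,2]<.056)]
print(len(P),cv2.minAreaRect((P[:,:2]*1000).astype(np.float32)))
plan(.4219,-.1534,.022,163.8)
E
```

```text
34.53 tcp [ 0.4234 -0.1541  0.1221] rot [1.7996e+02 1.3000e-01 1.6376e+02] F [-0.5  0.6  0.9] w 0.044 j [   5.2    4.9  -35.1    0.   -49.9 -111.4]
2511 ((420.00885009765625, -152.96524047851562), (17.674156188964844, 86.23685455322266), 74.16471862792969)
shift [0.0015 0.0004 0.0998] turn -0.0008 rows>= 2.4
```

View pics/w15.png

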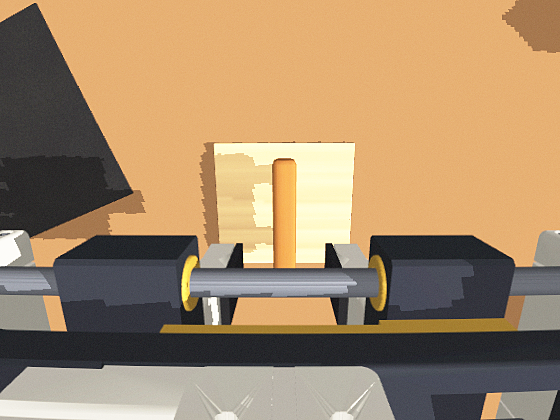

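The bar at (285,210) lies between the fingers. I'm descending to grip it.

Call:
{"method": "servo_tool", "body": {"grip": [0,0,0,0,0,0,0,0,0,0], "translation": [[0.0015,0.0004,0.025],[0.0015,0.0004,0.05],[0.0015,0.0004,0.075],[0.0015,0.0004,0.09],[0.0015,0.0004,0.099],[0.0015,0.0004,0.099],[0.0015,0.0004,0.099],[0.0015,0.0004,0.099],[0.0015,0.0004,0.099],[0.0015,0.0004,0.099]], "turn": [0,0,0,0,0,0,0,0,0,0]}}

```text
time_s: 35.42
tcp_pos: [0.4213, -0.1531, 0.0227]
eef_rot: [180.0, 0.1, 163.8]
contact_force: [-0.2, -0.4, -0.9]
gripper_width: 0.044
```

Call:
{"method": "servo_tool", "body": {"grip": [1,1,1,1,1,1,1], "translation": [[0,0,0],[0,0,0],[0,0,0],[0,0,0],[0,0,0],[0,0,0],[0,0,0]], "turn": [0,0,0,0,0,0,0], "newtons": 40}}

```text
time_s: 36.0
tcp_pos: [0.4206, -0.1531, 0.0219]
eef_rot: [-180.0, -0.0, 163.8]
contact_force: [0.4, -0.0, 2.6]
gripper_width: 0.0175
```

```bash
python3 - <<'E'
from h import *
st();plan(.4475,-.3346,.05,-177.9)
E
```

```text
36.0 tcp [ 0.4206 -0.1531  0.0219] rot [-180.     -0.    163.77] F [ 0.4 -0.   2.6] w 0.0175 j [   5.4   13.8  -41.9    0.   -34.3 -111.6]
shift [-0.0765 -0.1668 -0.0281] turn -0.3199 rows>= 4.5
```

Call:
{"method": "servo_tool", "body": {"grip": [1,1,1,1,1,1,1,1,1,1], "translation": [[0,0,-0.015],[0,0,-0.03],[-0.013,-0.028,-0.03],[-0.026,-0.056,-0.03],[-0.039,-0.084,-0.03],[-0.052,-0.112,-0.03],[-0.065,-0.14,-0.03],[-0.0765,-0.167,-0.03],[-0.0765,-0.167,-0.03],[-0.0765,-0.167,-0.03]], "turn": [0,0,-0.05,-0.1,-0.15,-0.2,-0.25,-0.3,-0.32,-0.32]}}

```text
time_s: 36.83
tcp_pos: [0.4467, -0.336, 0.0509]
eef_rot: [180.0, -0.1, -178.0]
contact_force: [-0.5, 0.2, -2.7]
gripper_width: 0.0179
```

Call:
{"method": "servo_tool", "body": {"grip": [1,1,1,1], "translation": [[0,0,0],[0,0,0],[0,0,0],[0,0,0]], "turn": [0,0,0,0]}}

```text
time_s: 37.17
tcp_pos: [0.4475, -0.334, 0.0521]
eef_rot: [-180.0, 0.0, -177.8]
contact_force: [0.5, -0.2, -2.3]
gripper_width: 0.0179
```

```bash
python3 - <<'E'
from h import *
st();plan(.4475,-.3346,.0225,-177.9)
c=calibration('wrist');im,d=capture('wrist');cv2.imwrite('pics/w16.png',im)
im,d=capture('side');cv2.imwrite('pics/s16.png',im);W,C=cloud('side',im,d)
P=W[(abs(W[:,0]-.45)<.08)&(abs(W[:,1]+.335)<.08)&(W[:,2]>.022)&(W[:,2]<.042)]
print(len(P),np.median(P[:,2]),cv2.minAreaRect((P[:,:2]*1000).astype(np.float32)))
E
```

```text
37.17 tcp [ 0.4475 -0.334   0.0521] rot [-1.8000e+02  1.0000e-02 -1.7785e+02] F [ 0.5 -0.2 -2.3] w 0.0179 j [-16.7  19.8 -26.4  -0.  -43.8 -71.2]
shift [ 0.     -0.0006  0.0296] turn 0.0009 rows>= 0.7
705 0.037937272794595994 ((448.6023864746094, -332.690185546875), (109.95464324951172, 122.30152130126953), 2.0547163486480713)
```

View pics/w16.png

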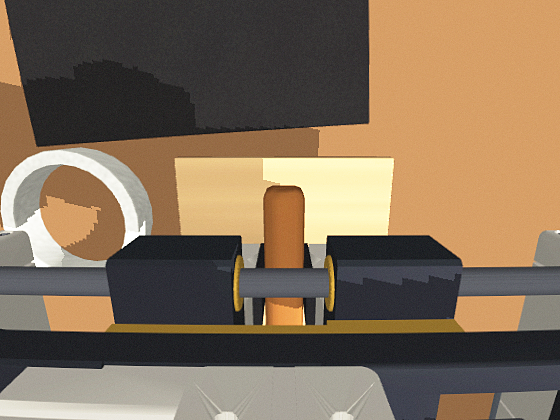

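View pics/s16.png

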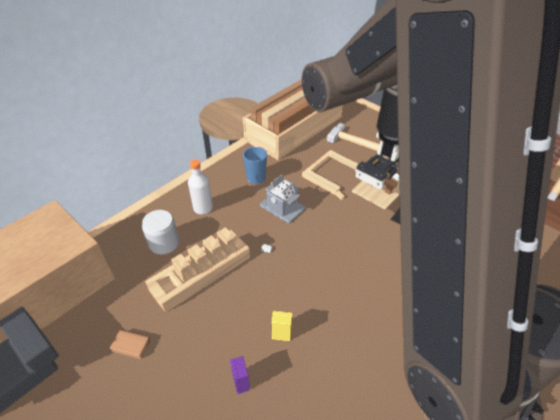

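The sander is square to the dock at 2.05°. I'm lowering it and sliding in.

Call:
{"method": "servo_tool", "body": {"grip": [1,1,1,1,1,1,1], "translation": [[0,-0.0006,0.012],[0,-0.0006,0.024],[0,-0.0006,0.0295],[0,-0.0006,0.0295],[0,-0.0006,0.0295],[0,-0.0006,0.0295],[0,-0.0006,0.0295]], "turn": [0,0,0,0,0,0,0]}}

```text
time_s: 37.85
tcp_pos: [0.4475, -0.3354, 0.0225]
eef_rot: [-180.0, 0.0, -177.9]
contact_force: [0.1, -0.4, -1.8]
gripper_width: 0.0176
```

```bash
python3 - <<'E'
from h import *
st();plan(.5475,-.3309,.0225,-177.9);plan(.6061,-.3287,.0225,-177.9)
E
```

```text
37.85 tcp [ 0.4475 -0.3354  0.0225] rot [-1.8000e+02  1.0000e-02 -1.7789e+02] F [ 0.1 -0.4 -1.8] w 0.0176 j [-16.8  22.2 -27.8   0.  -40.  -71.1]
shift [-1.001e-01  8.000e-04  1.000e-04] turn 0.0002 rows>= 2.4
shift [-1.587e-01  9.000e-04  1.000e-04] turn 0.0002 rows>= 3.8
```

Call:
{"method": "servo_tool", "body": {"grip": [1,1,1,1,1,1,1,1,1,1], "translation": [[-0.01,0.0008,0],[-0.02,0.0008,0],[-0.03,0.0008,0],[-0.04,0.0008,0],[-0.05,0.0008,0],[-0.06,0.0008,0],[-0.07,0.0008,0],[-0.08,0.0008,0],[-0.09,0.0008,0],[-0.1,0.0008,0]], "turn": [0,0,0,0,0,0,0,0,0,0]}}

```text
time_s: 38.68
tcp_pos: [0.5483, -0.3309, 0.0223]
eef_rot: [180.0, -0.0, -177.9]
contact_force: [-0.1, 0.5, -1.3]
gripper_width: 0.0178
```

Call:
{"method": "servo_tool", "body": {"grip": [1,1,1], "translation": [[0,0,0],[0,0,0],[0,0,0]], "turn": [0,0,0]}}

```text
time_s: 38.93
tcp_pos: [0.5469, -0.3308, 0.0221]
eef_rot: [180.0, -0.0, -177.9]
contact_force: [-0.9, -0.4, -1.5]
gripper_width: 0.0173
```

```bash
python3 - <<'E'
from h import *
st();plan(.6061,-.3287,.0225,-177.9)
im,d=capture('wrist');cv2.imwrite('pics/w17.png',im)
E
```

```text
38.93 tcp [ 0.5469 -0.3308  0.0221] rot [ 1.7998e+02 -4.0000e-02 -1.7790e+02] F [-0.9 -0.4 -1.5] w 0.0173 j [-13.7  28.1 -17.1  -0.  -44.8 -74.2]
shift [-0.0592 -0.0001 -0.0004] turn -0.0001 rows>= 1.4
```

View pics/w17.png

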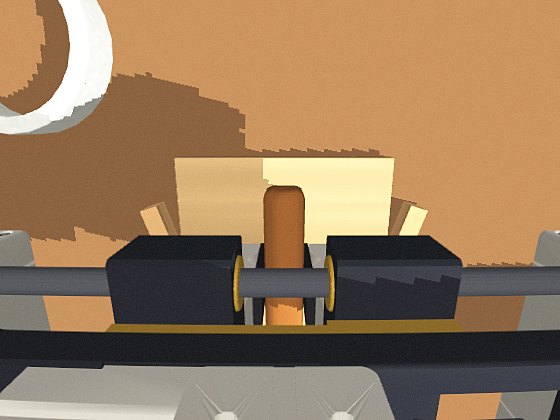

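The sander is halfway into the dock, symmetric between the cheeks at (155,217) and (410,217), with no force. I'm continuing to the stop.

Call:
{"method": "servo_tool", "body": {"grip": [1,1,1,1,1,1,1,1,1], "translation": [[-0.01,0,0],[-0.02,0,0],[-0.03,0,0],[-0.04,0,0],[-0.048,0,0],[-0.054,0,0],[-0.058,0,0],[-0.061,0,0],[-0.061,0,0]], "turn": [0,0,0,0,0,0,0,0,0]}}

```text
time_s: 39.73
tcp_pos: [0.6058, -0.3287, 0.0219]
eef_rot: [179.9, -0.3, -177.9]
contact_force: [-6.3, -0.4, 2.2]
gripper_width: 0.0177
```

Call:
{"method": "servo_tool", "body": {"grip": [1,1,1], "translation": [[-0.001,0,0],[-0.001,0,0],[-0.001,0,0]], "turn": [0,0,0]}}

```text
time_s: 39.98
tcp_pos: [0.6059, -0.3287, 0.022]
eef_rot: [179.9, -0.3, -177.9]
contact_force: [-9.2, -0.5, 3.5]
gripper_width: 0.0178
```

Contact with the back stop at x = 0.606, as predicted. I'm releasing and rising.

Call:
{"method": "servo_tool", "body": {"grip": [0,0,0,0,0,0,0,0,0,0], "translation": [[0,0,0],[0,0,0],[0,0,0],[0,0,0],[0,0,0],[0,0,-0.02],[0,0,-0.05],[0,0,-0.09],[0,0,-0.13],[0,0,-0.17]], "turn": [0,0,0,0,0,0,0,0,0,0]}}

```text
time_s: 40.82
tcp_pos: [0.6091, -0.3285, 0.1942]
eef_rot: [-180.0, -0.0, -177.9]
contact_force: [0.8, -0.0, 0.4]
gripper_width: 0.0438
```

Call:
{"method": "servo_tool", "body": {"grip": [0,0,0,0,0,0], "translation": [[-0.01,0,-0.03],[-0.03,0,-0.06],[-0.05,0,-0.07],[-0.06,0,-0.07],[-0.06,0,-0.07],[-0.06,0,-0.07]], "turn": [0,0,0,0,0,0]}}

```text
time_s: 41.32
tcp_pos: [0.669, -0.326, 0.2606]
eef_rot: [179.9, -0.1, -177.9]
contact_force: [-1.3, -0.0, -0.5]
gripper_width: 0.0439
```

```bash
python3 - <<'E'
from h import *
st();c=calibration('wrist');im,d=capture('wrist');cv2.imwrite('pics/w18.png',im)
W,C=cloud('wrist',im,d,c)
P=W[(abs(W[:,0]-.607)<.08)&(abs(W[:,1]+.329)<.03)&(W[:,2]>.046)&(W[:,2]<.056)]
print('bar',len(P),np.median(P[:,2]),cv2.minAreaRect((P[:,:2]*1000).astype(np.float32)))
wheel(W)
im,d=capture('side');cv2.imwrite('pics/s18.png',im);W,C=cloud('side',im,d);wheel(W)
m=(W[:,0]>.53)&(W[:,0]<.70)&(W[:,1]>.05)&(W[:,1]<.33)&(W[:,2]>.078)&(W[:,2]<.095)
P=W[m];t=np.radians(-6.25);ux=np.array([np.cos(t),np.sin(t)]);uy=np.array([-np.sin(t),np.cos(t)])
q=P[:,:2]-[.6168,.1958]
for k in range(-2,3):
    y=q@uy-.043*k; s=abs(y)<.019
    if s.sum()>20: print(k,s.sum(),'top z',np.median(P[s,2]).round(4),'mid',((q[s]@ux).max()+(q[s]@ux).min())/2,(y[s].max()+y[s].min())/2)
im,d=capture('scene');cv2.imwrite('pics/c18.png',im)
E
```

```text
41.32 tcp [ 0.669  -0.326   0.2606] rot [ 1.7994e+02 -1.2000e-01 -1.7788e+02] F [-1.3 -0.  -0.5] w 0.0439 j [-11.1  26.4  14.   -0.  -77.8 -76.8]
bar 1205 0.05099705210745492 ((607.0693969726562, -328.91510009765625), (88.41340637207031, 17.950544357299805), 1.8576942682266235)
ridge hist [(-90, 297), (-85, 20), (-35, 95), (-30, 235), (20, 99), (25, 201), (30, 23), (80, 72), (85, 166)]
face tilt toward +x (deg), resid (np.float64(0.0006547758831368616), np.float64(-1.0)) (np.float64(0.0007420255588753557), np.float64(0.0)) 3166
ridge hist [(-95, 5), (-90, 35), (-85, 8), (-35, 17), (-30, 8), (20, 25), (25, 20), (30, 2), (80, 8), (85, 8), (90, 1)]
face tilt toward +x (deg), resid (np.float64(0.0011279988521420744), np.float64(-1.5000000000000002)) (np.float64(0.0011559548292569214), np.float64(-0.5)) 394
-2 167 top z 0.0852 mid -0.0007371296299254863 0.0012159819701198019
-1 171 top z 0.0854 mid 0.00016338813982011598 6.210687561183925e-05
0 180 top z 0.0854 mid 0.0006057330905717417 -0.0012674260050046697
1 189 top z 0.0856 mid 0.00025084997922497805 -0.001519818519397722
```

View pics/w18.png

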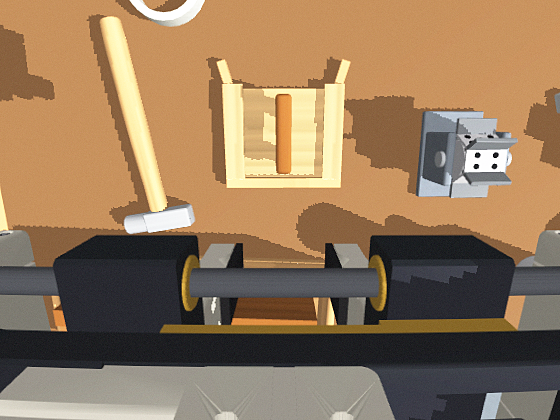

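View pics/s18.png

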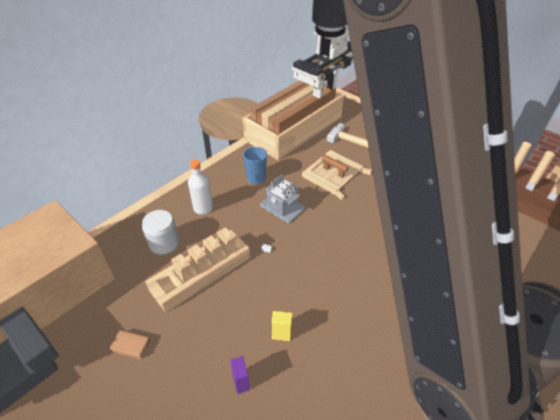

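View pics/c18.png

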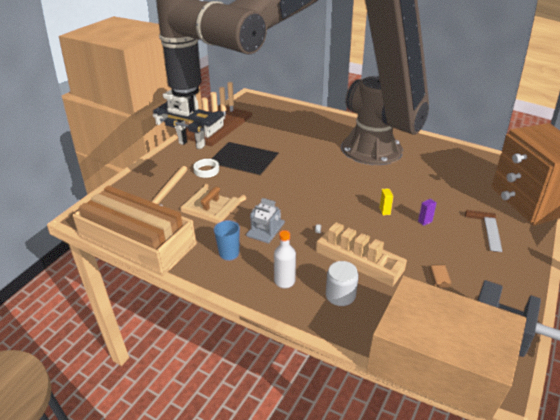

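The checks agree:
- Four block tops at 85 mm, within 2 mm of their slot centres.
- Sander bar at (0.6071, −0.3289), against home at (0.6074, −0.3287).
- Wheel at face 4 within about 1.5°.
- Bystanders unmoved and the arm clear.

I'm handing the job in.

```bash
python3 - <<'E'
from plant import order
print(order.close_job())
E
```

```text
the job is handed in; nothing more can be done
None
```

The sanding kit is put away and the job is handed in, with about 41 s on the clock; the interface reports no verdict.

- **Blocks:** There were four cork blocks, and each now stands in its own slot. In the last depth picture their tops were about 85 mm above the bench, which puts them on the slot floors. They were within about 2 mm of the slot centres as I measured them.
- **Tally wheel:** I rolled it up in three ridge pushes from face 1 to face 4. The final pictures show four dots on top, with a tilt of about 1 to 1.5°.
- **Sander:** It slid under the lips and met the back stop with a 6–9 N push. The handle centre measured within about 1 mm of home and 0.3° of the dock's direction.
- **Other things on the bench:** In the last pictures the bystanders and the yellow and purple look-alikes look to be where they started. I checked that by eye rather than measuring it. The arm was clear of everything at the end.

No check failed. The side and scene cameras disagreed with the wrist camera by about 2 mm, so I relied on the wrist camera for the rack, wheel, dock and sander.

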